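# Weigh a brass padlock on the spring hook scale

## Task

Weigh the brass padlock: hang it by its shackle on the hook of the spring scale, easing it down until the scale carries its whole weight before you let go, so that the hook does not jump and the scale is never tugged beyond the weight. Leave it hanging untouched until the pointer has stood still for a good second or two, then take it gently off the hook and stand it upright on the floor of the green tray. Do not disturb the other goods.

Things in the scene. Friction and masses are not known exactly. Their poses are not given: they have to be found in the camera images.
- padlock: Brass padlock, upright: body 54 mm wide (its x), 30 thick (its y), 50 high; shackle of 8 mm round steel bar in its x-z plane, legs at x = -15 and +15 mm, half-round arch; 38 mm clear from body top to the arch's underside, 96 mm high in all. Origin: centre of the underside, z up. Solid brass or brass-skinned light alloy: mass unknown, 0.20 to 0.70 kg.
- shackle_top (a point): Centre of the shackle's bar at the top of its arch, 92 mm above the padlock's origin.
- hook (a point): Open hook of the spring scale, 5 mm round steel wire in its own y-z plane, z up. Origin: wire centre at the lowest point of the bend, where a load hangs; 200 mm above the shelf when unloaded, sinks with the load. Wire rises on the -y side (y = -15 mm at z = 20 mm) and returns to y = 0 at z = 44 mm. Mouth open to +y, between the tip and z = 40 mm. The hook's x points to the stand's post.
- hook_tip (a point): Wire centre at the hook's free, upturned tip: 16 mm to the hook's +y side (towards the robot) and 17 mm above its origin. The shackle's bar must pass over it.
- balance (a joint): Pull-out of the spring scale (a red ring on its clear tube is the pointer), m: 0 unloaded, grows as the hook goes down; 98 N/m (10 mm per 100 g), lightly damped: it bobs for some seconds after a jolt. End of travel 0.100. The heaviest padlock reads 0.070; much over that is tugging.
- tray: Fixed tray, 200 mm (its x) by 130 mm (its y), green floor 4 mm above the shelf, wooden rim 14 mm high and 5 mm thick. Origin at the centre of its underside. The half towards -x is free, the black padlock stands in the other half.
- tray_free (a point): Centre of the free half of the tray's floor, on the floor's surface.
- black_padlock: Small black padlock (40 x 22 x 60 mm) already standing in the far half of the tray. Leave it.
- mortise_lock: Brass mortise lock body lying flat, 115 x 190 x 22 mm. Leave it.
- drill_guide: Red plastic drill guide, 75 x 50 x 46 mm. Leave it.
- door_knob: Steel door knob on its rose, 62 mm across, 59 mm high, standing near the scale. Leave it.
- screw_carton: Carton of screws, 55 x 85 x 45 mm, at the back. Leave it.
- stand: Fixed stand of the scale. Origin on the shelf straight below the hook, axes parallel to the hook's. Base plate 200 x 120 x 12 mm (x from -55 to +145 mm), post 18 mm thick, 407 mm high, at x = 120 mm; the scale's tube, 33 mm thick at its clamps, stands over the hook from 258 to 410 mm above the shelf.
- hinge_leaf_a: Steel hinge leaf, 76 x 37 mm, lying on the black magnetic strip along the back edge. Leave it.
- hinge_leaf_b: Second hinge leaf on the strip. Leave it.
- strike_plate: Steel strike plate, 70 x 38 mm, lying on the strip. Leave it.
Mind the look-alikes: they are no part of the job. Leave any black or turquoise look-alike of the padlock alone.

How it is judged:
By the outcome, as a careful person would: the job done as asked, in the order asked, and still so for the second after the job is handed in, with the robot touching nothing.
It also fails if it takes over 67 s, if anything falls off the work surface, if the arm or the gripper's body presses on something with over 40 N, if the wrist force passes 120 N, or if a joint passes its speed limit or range.

## Robot

A 7-joint arm with a two-finger parallel gripper is mounted at the origin on the work surface. World frame = base frame: x ahead of the robot, y to its left, z up, the work surface at z = 0. Lengths are in m, angles in rad, forces in N, time in s.
With the tool pointing down it reaches from about 0.4 to 0.75 m from the base axis. Payload 19.5 kg.
Tool frame: the origin (TCP) lies midway between the tips of the shut fingers; the grasp point (between the pads) lies 19 mm behind it; z points along the fingers, x is the direction in which the jaws open and shut, and the axes are right-handed (so a half turn about z gives the same grasp; the last joint's range is limited). The gripper opens to 85 mm and grips with 20 to 120 N. Pads are 22 mm wide; open, the fingers measure 114 mm over their backs; the gripper's body (76 mm by 85 mm) begins 54 mm behind the grasp point. The pads swing forward as they close: fully open they stand 13 mm farther back than shut.
Start: joints at [-1.184, 0.707, -0.028, 1.485, 0.022, 0.951, -0.075], TCP at [0.239, 0.523, 0.231] pointing down, gripper open.
Joint ranges: [-2.71, 2.71], [-0.32, 2.16], [-1.57, 1.52], [0, 2.45], [-1.46, 4.6], [0, 2.02], [-2.83, 2.83]. Speed limits (rad/s): [1.89, 1.89, 2.57, 2.57, 3.01, 3.01, 3.01].

## Interface

Orientations are given as a unit quaternion [w, x, y, z].
In Python, from workcell import r gives the robot as it stands.
- The arm moves only by the tool apply_moves, never from a script. Its argument "targets" is a list of rows, each a list of 3 entries, a list of its own where there are three numbers: the shift along the tool's x, y, z in cm, then the turn, a rotation vector about the tool's x, y, z in degrees, then the gripper's target within -1 to 1 (fully open at 1, half-way at 0, shut at -1). In form: [[[x, y, z], [ax, ay, az], hand], ...]. A call has 1 to 12 rows; each row is the pose to reach, as a shift and turn from the pose measured when the call began, along the tool's axes at that moment; what a row does not reach only later rows make up. A row lasts 1/8 s, in which the tool goes at most 62.5 mm and 10.7 degrees, less where a joint would pass 70% of its speed; a pose out of reach is approached as far as the arm can. A call with a gripper value outside its range is refused whole. The fingers move at their own pace and stop on an object; "grip_force" is the grip in N (left out, the last holds). Time passes only in rows, so rows that repeat a pose let the fingers close. It gives the time, the measured TCP pose, the force and the opening at its end, in the units of the state.
- r.observe(): the state, without advancing time (a new reading comes with each control period).
- r.grab_frame(name): name is "scene" or "top" or "wrist"; returns a dict with "img" (384x512x3 uint8, blue, green, red), "K" (3x3 intrinsics, pixels), "pose" (4x4, takes a point from camera to world coordinates). Camera axes: x right, y down, z forward; pixel columns grow to the right and rows downward; lengths in m; the calibration is good to about 2 mm. A picture is of the moment at which its call begins. There is no depth.
- r.job_done(): hands the job in, once; it reports no verdict.
Trained networks look in a picture, given as the dict that the camera call returned (one of the last four; its "shot" number tells which), for a name from the list of things; names that differ only in an ending like _2 or _b are one class to them, and where a whole thing is asked for, a point or a joint stands for the part that bears it (a point fixed in the world has none). Each returns a list of dicts, best first, with "score" (0 to 1); they miss things now and then, are a little off and sometimes report something else, mostly with a low value. They report only what shows in the picture. A call takes as long as a camera call. They do not tell look-alikes from the thing itself.
- r.masks_of(thing, picture): "mask" (384x512 bool, what is visible of it).
- r.spot_point(thing, picture): "centre" ([x, y, z] in m, in world coordinates, good to about 4 mm: a listed point, or the origin of a listed thing).
The state is a dict: "clock": time; "joints": joint angles; "dq": joint speeds; "effort": joint torques, N m; "eef_pos": TCP position; "eef_rot": TCP orientation; "wrist_force": force on the tool from outside, world axes, zero at the start; "torque": the same for the moment, N m; "finger_gap": opening from 0.0 (shut) to 1.0 (fully open).
Only numpy, scipy, OpenCV 4.12 (cv2) and the standard library are available. Lean on these libraries where they do the work, as an engineer would, in place of code of your own. Each camera call takes 0.05 s, during which the arm holds its last target.

## Working session

There is one attempt and no reset: what is moved stays moved. The work goes in short steps, Python scripts to look and compute and a tool call to move; the robot and the scene stay as the last step left them, time stands still between calls to the robot, and variables do not carry over. Pictures are saved under pics/ and viewed, and the job is handed in when it is done.

Besides the shell and the picture viewer there is one more tool, called as name(argument=value, ...) on one line, values as JSON. apply_moves: Moves the arm, as the interface text tells. Its arguments: {"type":"object","properties":{"targets":{"type":"array"},"grip_force":{"type":"number"}},"required":["targets"]}

```bash
mkdir -p pics; ls
python3 - <<'E'
from workcell import r
import cv2
o=r.observe()
for k,v in o.items(): print(k,v)
for n in ("scene","top","wrist"):
    f=r.grab_frame(n); cv2.imwrite(f"pics/a_{n}.png",f["img"]); print(n,f["shot"],f["pose"].round(3).tolist(),f["K"][0,0])
    for t in ("padlock","hook","tray_free","stand","shackle_top","hook_tip","tray","door_knob"):
        try:
            print(t,[(round(d["score"],2),[round(float(x),3) for x in d["centre"]]) for d in r.spot_point(t,f)][:4])
        except Exception as e: print(t,e)
print(r.observe()["clock"])
E
```

```text
pics
clock 0.0
joints [-1.18367302  0.70709579 -0.0276532   1.48502475  0.02197324  0.95088629
 -0.07548575]
dq [-0.00055904  0.00022442  0.00060312 -0.00098072  0.00063924 -0.00141441
 -0.00107428]
effort [ 2.03520071e-04 -8.83215952e+01  1.23496190e+00 -2.36157364e+01
  1.70533854e-02  6.57502591e-03 -2.47451408e-05]
eef_pos [0.23895061 0.52269703 0.2308252 ]
eef_rot [ 2.97183580e-04  8.41360840e-01  5.40473521e-01 -4.70949830e-04]
wrist_force [-0.60652925 -0.22113897  0.01742136]
torque [ 0.01274604 -0.06022116  0.04447741]
finger_gap 0.9987940096670714
scene 1 [[0.096, 0.625, -0.775, 1.24], [0.995, -0.07, 0.067, -0.149], [-0.012, -0.777, -0.629, 0.699], [0.0, 0.0, 0.0, 1.0]] 360.9575343636642
padlock [(0.96, [0.584, -0.381, 0.0]), (0.95, [0.492, -0.294, 0.001]), (0.72, [0.348, -0.216, -0.008]), (0.64, [0.694, -0.006, 0.001])]
hook [(0.42, [0.561, 0.186, 0.197])]
tray_free [(0.87, [0.463, -0.099, 0.003])]
stand [(0.9, [0.558, 0.191, 0.0]), (0.52, [0.696, -0.005, -0.003])]
shackle_top [(0.92, [0.585, -0.38, 0.094]), (0.77, [0.49, -0.295, 0.096]), (0.72, [0.346, -0.216, 0.095]), (0.
[... 426 characters left out ...]
ook [(0.73, [0.697, -0.009, 0.002]), (0.38, [0.562, 0.191, 0.204])]
tray_free [(0.93, [0.465, -0.099, 0.002])]
stand [(0.6, [0.561, 0.19, 0.005])]
shackle_top [(0.71, [0.488, -0.292, 0.091]), (0.71, [0.595, -0.229, 0.089]), (0.64, [0.346, -0.214, 0.09]), (0.59, [0.587, -0.383, 0.091])]
hook_tip [(0.61, [0.545, 0.19, 0.222]), (0.19, [0.788, 0.007, 0.017])]
tray [(0.67, [0.511, -0.09, 0.0]), (0.18, [0.73, -0.172, 0.003])]
door_knob [(0.82, [0.389, 0.223, 0.002])]
wrist 3 [[0.415, 0.87, 0.266, 0.172], [0.91, -0.397, -0.121, 0.554], [0.001, 0.292, -0.956, 0.374], [0.0, 0.0, 0.0, 1.0]] 337.12557776795995
padlock []
hook []
tray_free []
stand []
shackle_top []
hook_tip []
tray []
door_knob []
1.35
```

View pics/a_scene.png

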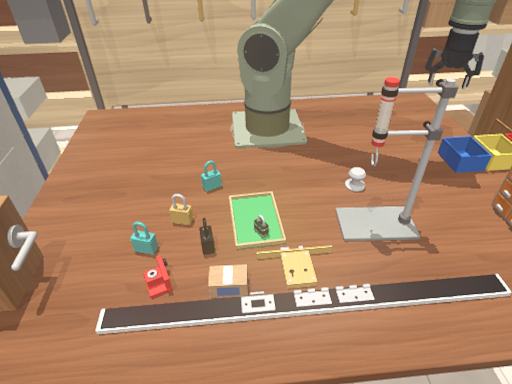

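View pics/a_top.png

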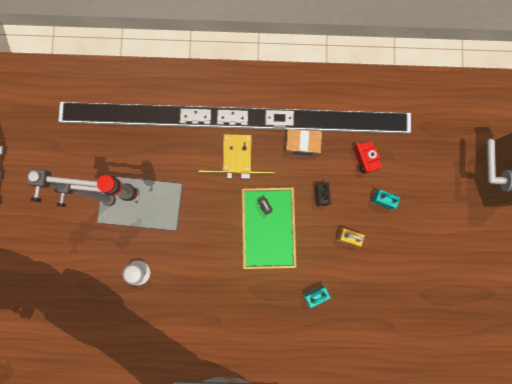

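Brass padlock: scene (181,213) / top (352,237). Look-alikes: turquoise at scene (211,180) and (144,240), black at (206,238), small black in the tray at (261,226). I'll check the choice in a crop and measure yaws.

```bash
cat > h.py <<'E'
import numpy as np, cv2
from scipy.spatial.transform import Rotation as R
from workcell import r
def unproj(f,uv,z):
    uv=np.atleast_2d(np.array(uv,float)); d=np.c_[uv,np.ones(len(uv))]@np.linalg.inv(f["K"]).T@f["pose"][:3,:3].T
    c=f["pose"][:3,3]; return c+d*((z-c[2])/d[:,2])[:,None]
def proj(f,p):
    p=np.atleast_2d(p); q=(p-f["pose"][:3,3])@f["pose"][:3,:3]@f["K"].T; return q[:,:2]/q[:,2:]
def Rm():
    w=r.observe()["eef_rot"]; return R.from_quat([w[1],w[2],w[3],w[0]])
def delta(pos,rot):
    "move from current pose to TCP pos / rotation, in tool cm and deg"
    o=r.observe();R0=Rm()
    return R0.inv().apply(np.array(pos)-o["eef_pos"])*100,(R0.inv()*rot).as_rotvec(degrees=True)
def tool(d_az,a):
    "jaws horizontal, tool pointing azimuth d_az(deg), a deg below horizontal, camera on top"
    d=np.deg2rad(d_az);a=np.deg2rad(a)
    z=np.array([np.cos(d)*np.cos(a),np.sin(d)*np.cos(a),-np.sin(a)])
    x=np.array([np.sin(d),-np.cos(d),0]); y=np.cross(z,x)
    return R.from_matrix(np.c_[x,y,z])
E
python3 - <<'E'
from h import *
f=r.grab_frame("top"); g=r.grab_frame("scene")
for nm,ff,c in(("t",f,(352,237)),("s",g,(181,210)),("h",g,(380,150))):
    im=ff["img"]; u,v=c; cv2.imwrite(f"pics/c_{nm}.png",cv2.resize(im[v-40:v+40,u-45:u+45],None,fx=7,fy=7,interpolation=cv2.INTER_CUBIC))
def rect(t,z,near):
    best=None
    for m in r.masks_of(t,f):
        c,_=cv2.findContours(m["mask"].astype(np.uint8),0,1)
        if not c: continue
        c=max(c,key=cv2.contourArea)[:,0]; P=unproj(f,c,z)[:,:2]
        if np.linalg.norm(P.mean(0)-near)>.06: continue
        rc=cv2.minAreaRect(P.astype(np.float32)*1000); b=cv2.boxPoints(rc)
        print(t,m["score"],rc,b.round().tolist())
rect("padlock",.05,[.49,-.294]); rect("tray",.014,[.51,-.09]); rect("stand",.012,[.56,.19])
rect("black_padlock",.05,[.55,-.09])
print([(d["score"],d["centre"]) for d in r.spot_point("black_padlock",f)])
# brass colour
hsv=cv2.cvtColor(f["img"],cv2.COLOR_BGR2HSV)
E
```

```text
padlock 0.75 ((490.3665466308594, -289.99163818359375), (60.03879165649414, 32.17118835449219), 73.17403411865234) [[466.0, -314.0], [497.0, -323.0], [514.0, -266.0], [484.0, -257.0]]
tray 0.81 ((509.90655517578125, -92.8922348022461), (200.14187622070312, 129.8540802001953), 3.363921642303467) [[406.0, -34.0], [414.0, -164.0], [614.0, -152.0], [606.0, -22.0]]
black_padlock 0.56 ((561.0556640625, -80.87612915039062), (39.49437713623047, 22.61888885498047), 31.226911544799805) [[538.0, -81.0], [550.0, -101.0], [584.0, -80.0], [572.0, -61.0]]
[(0.42, [0.5637, -0.085, 0.0067])]
```

View pics/c_t.png

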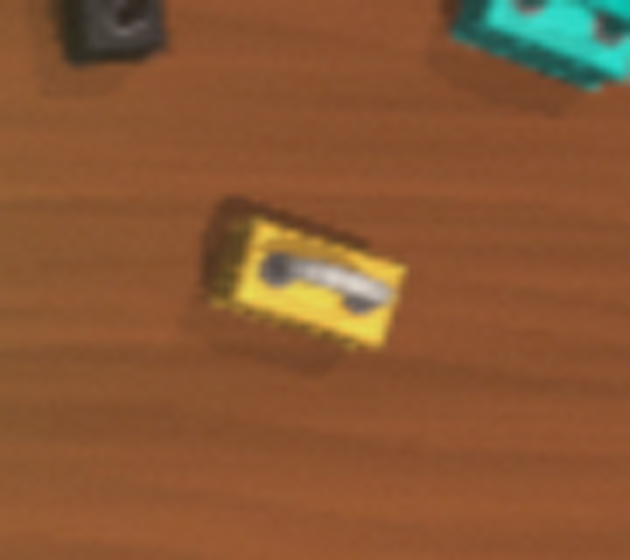

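View pics/c_s.png

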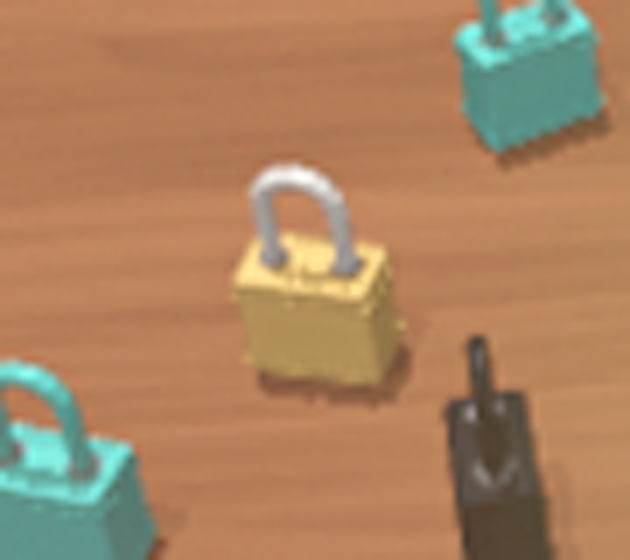

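View pics/c_h.png

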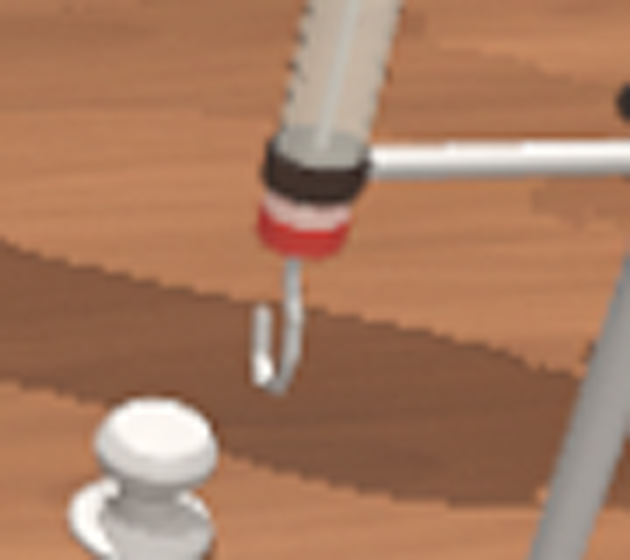

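Crops confirm it: brass body with steel shackle, scene (181,213), top (352,237). The hook opens towards the robot at scene ~(374,160). Next I'll refine yaws and compute the first reach.

Run:
```python
from h import *
f=r.grab_frame("top")
c=np.array([(255,215),(405,265),(385,350),(235,300)])/7-.5+np.array([307,197])
P=unproj(f,c,.05); print("lock top corners",P[:,:2].round(4).tolist(),P.mean(0).round(4))
for a,b in((0,1),(3,2),(0,3),(1,2)):
    d=P[b]-P[a]; print(a,b,np.linalg.norm(d).round(4),np.degrees(np.arctan2(d[1],d[0])).round(1))
im=f["img"].astype(int); sub=im[160:240,70:200]
m=((abs(sub[...,0]-sub[...,2])<18)&(sub.mean(2)>70)&(sub.mean(2)<150)).astype(np.uint8)
m=cv2.morphologyEx(m,cv2.MORPH_OPEN,np.ones((3,3)))
cc,_=cv2.findContours(m,0,1); cc=max(cc,key=cv2.contourArea)[:,0]+np.array([70,160])
Q=unproj(f,cc,.012); rc=cv2.minAreaRect((Q[:,:2]*1000).astype(np.float32)); print(rc,cv2.boxPoints(rc).round().tolist())
cv2.imwrite("pics/plate.png",cv2.resize(f["img"][160:240,70:200],None,fx=6,fy=6))
for az,a in((73,35),):
    T=tool(az,a); g=np.array([.4895,-.2935,.025]); print(delta(g,T))
    print(T.as_matrix().round(3).tolist(), Rm().as_matrix().round(3).tolist())
```

```text
lock top corners [[0.514, -0.271], [0.4982, -0.323], [0.4689, -0.3162], [0.4845, -0.2643]] [ 0.4914 -0.2936  0.05  ]
0 1 0.0544 -106.8
3 2 0.0542 -106.8
0 3 0.0302 167.3
1 2 0.0301 167.0
((566.5145263671875, 353.6844482421875), (105.42073059082031, 51.02338409423828), 73.3017578125) [[527.0, 311.0], [576.0, 296.0], [606.0, 397.0], [557.0, 412.0]]
(array([-63.83206033,  56.72341826,  20.63466831]), array([44.91024912, 39.33760552, 75.55180263]))
[[0.956, -0.168, 0.239], [-0.292, -0.549, 0.783], [-0.0, -0.819, -0.574]] [[0.416, 0.909, -0.0], [0.909, -0.416, -0.0], [-0.0, 0.0, -1.0]]
```

View pics/plate.png

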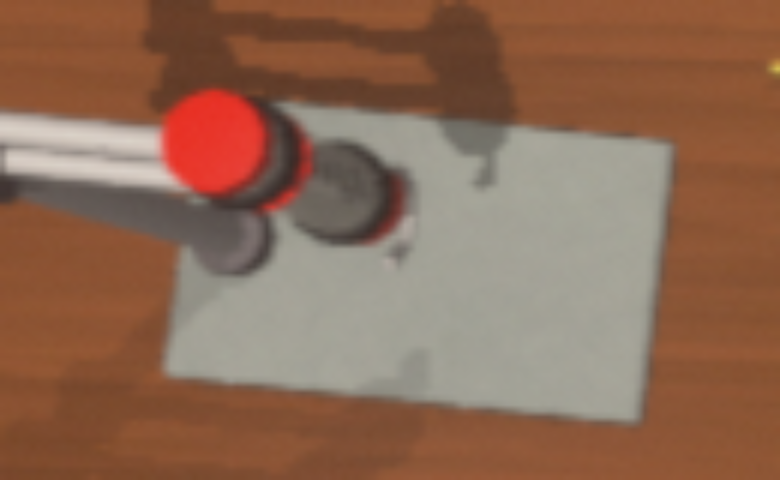

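Run:
```python
from h import *
f=r.grab_frame("top")
c=np.array([(673,142),(640,422),(165,375)])/6-.5+np.array([70,160])
P=unproj(f,c,.012); print(P.round(4).tolist())
for a,b in((0,1),(2,1)):
    d=P[b]-P[a]; print(np.linalg.norm(d).round(4),np.degrees(np.arctan2(d[1],d[0])).round(1))
u=P[2]-P[1];u/=np.linalg.norm(u); mid=(P[0]+P[1])/2; print("hook xy",mid+u*.055, "hook x az",np.degrees(np.arctan2(u[1],u[0])))
# hook from the pictures: hook bend and tip pixel
s=r.grab_frame("scene")
hk=(P[0]+P[1])/2+u*.055; hk[2]=.2
v=np.array([-u[1],u[0],0])
pts=[hk,hk+.016*v+[0,0,.017],hk+[0,0,.044]]
a=proj(s,pts); b=proj(f,pts); print(a.round(1).tolist(),b.round(1).tolist())
for nm,ff,q in(("s",s,a),("t",f,b)):
    x,y=q[0].astype(int); k=ff["img"][y-30:y+30,x-35:x+35]; k=cv2.resize(k,None,fx=9,fy=9,interpolation=cv2.INTER_CUBIC)
    for p in q: cv2.circle(k,tuple(int(t) for t in (p-[x-35,y-30]+.5)*9),4,(255,0,255),1)
    cv2.imwrite(f"pics/hk_{nm}.png",k)
```

```text
[[0.6146, 0.1299, 0.012], [0.4971, 0.1379, 0.012], [0.5109, 0.3356, 0.012]]
0.1178 176.1
0.1981 -94.0
hook xy [0.55968448 0.18876316 0.012     ] hook x az 86.01352139003419
[[373.2, 164.8], [372.7, 155.1], [376.8, 149.2]] [[137.6, 196.3], [134.5, 203.1], [131.9, 194.0]]
```

View pics/hk_s.png

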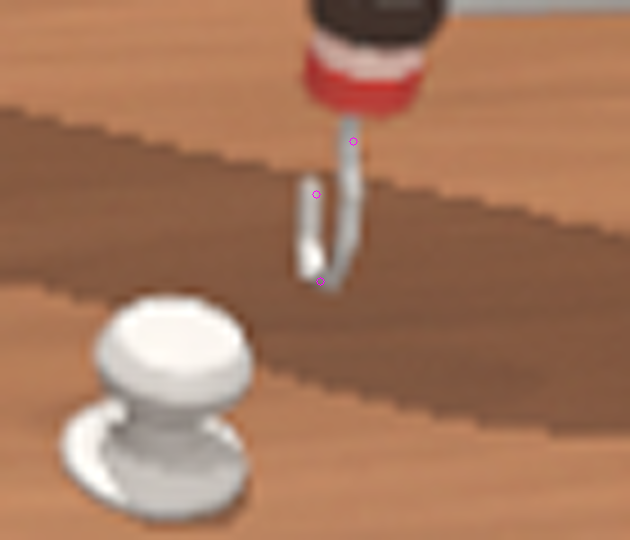

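View pics/hk_t.png

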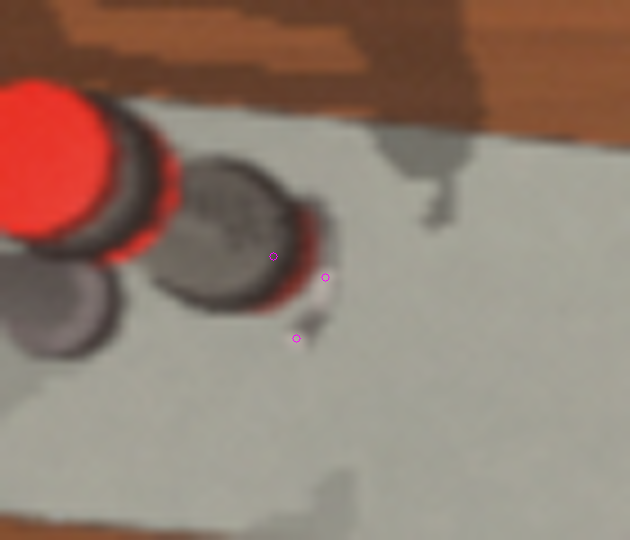

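```bash
cat >> h.py <<'E'
L=np.array([.4914,-.2936]);
E
python3 - <<'E'
from h import *
T=tool(73,32); d=T.as_matrix()[:,2]; ax=np.array([np.cos(np.radians(73)),np.sin(np.radians(73))])
G=np.r_[L-ax*.006,.028]; tcp=G+.024*d; print("grasp tcp",tcp.round(4))
pre=tcp-.10*d; hi=pre+[0,0,.12]
for n,p in(("hi",hi),("pre",pre)): x=delta(p,T); print(n,p.round(3),x[0].round(2),x[1].round(1))
E
```

```text
grasp tcp [ 0.4956 -0.2799  0.0153]
hi [ 0.471 -0.361  0.188] [-70.75  57.83   4.31] [47.3 41.5 74.8]
pre [ 0.471 -0.361  0.068] [-70.75  57.83  16.31] [47.3 41.5 74.8]
```

apply_moves(targets=[[[-6,5,-5],[0,0,8],1],[[-12,10,-6],[0,0,16],1],[[-18,15,-6],[3,3,25],1],[[-24,20,-6],[8,8,34],1],[[-30,25,-6],[14,14,44],1],[[-36,30,-5],[20,20,52],1],[[-42,35,-4],[27,27,58],1],[[-48,40,-3],[33,33,64],1],[[-54,45,-2],[38,38,68],1],[[-60,50,-1],[42,40,72],1],[[-66,54,1],[46,41,74],1],[[-70.7,57.8,3],[47.3,41.5,74.8],1]])

```text
clock: 3.35
eef_pos: [0.371, 0.0424, 0.2604]
eef_rot: [-0.361, 0.931, 0.001, 0.048]
wrist_force: [1.3, 0.2, 0.7]
finger_gap: 1.0
```

Run:
```python
from h import *
o=r.observe(); print(o["clock"],o["eef_pos"],o["joints"].round(2),o["wrist_force"])
T=tool(73,32); 
print(delta([.471,-.361,.068],T),delta([.471,-.361,.188],T))
```

```text
3.35 [0.37104107 0.04235125 0.26037655] [ 0.53  0.56 -0.27  2.21 -0.92  0.77  1.09] [1.30166963 0.16347214 0.6517864 ]
(array([  9.57577735,  43.12599559, -12.05738647]), array([14.81178345,  8.29933324, 13.61904221])) (array([ 10.65655119,  35.06592863, -20.88162856]), array([14.81178345,  8.29933324, 13.61904221]))
```

apply_moves(targets=[[[10.7,35,-20.9],[14.8,8.3,13.6],1],[[10.7,35,-20.9],[14.8,8.3,13.6],1],[[10.7,35,-20.9],[14.8,8.3,13.6],1],[[10.7,35,-20.9],[14.8,8.3,13.6],1],[[10.7,35,-20.9],[14.8,8.3,13.6],1],[[10.7,35,-20.9],[14.8,8.3,13.6],1],[[10.7,35,-20.9],[14.8,8.3,13.6],1],[[10.7,35,-20.9],[14.8,8.3,13.6],1],[[10.7,35,-20.9],[14.8,8.3,13.6],1],[[10.7,35,-20.9],[14.8,8.3,13.6],1]])

```text
clock: 4.6
eef_pos: [0.4714, -0.3601, 0.1889]
eef_rot: [-0.48, 0.865, -0.129, 0.072]
wrist_force: [0.3, -0.4, -0.3]
finger_gap: 1.001
```

Run:
```python
from h import *
o=r.observe(); print(o["clock"],o["eef_pos"],o["joints"].round(2),o["wrist_force"])
T=tool(73,32); 
print(delta([.471,-.361,.068],T),delta([.471,-.361,.188],T))
for n in("scene","wrist"): cv2.imwrite(f"pics/p1_{n}.png",r.grab_frame(n)["img"])
```

```text
4.6 [ 0.47143431 -0.3600609   0.18894519] [ 0.99  1.18 -0.11  0.95 -0.67  1.69  0.78] [ 0.33011906 -0.36158231 -0.30389957]
(array([-0.01899192, 10.31169113,  6.32113692]), array([-0.00587774,  0.01587539,  0.03704336])) (array([-0.01417407,  0.13446324, -0.03685091]), array([-0.00587774,  0.01587539,  0.03704336]))
```

View pics/p1_scene.png

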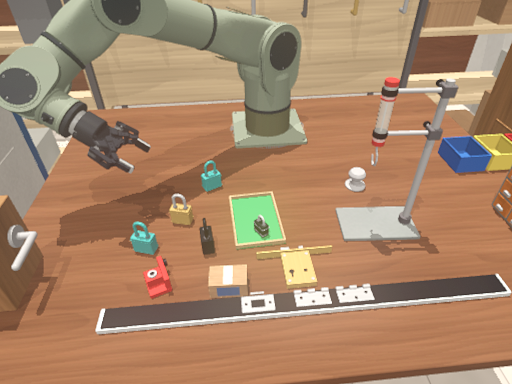

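View pics/p1_wrist.png

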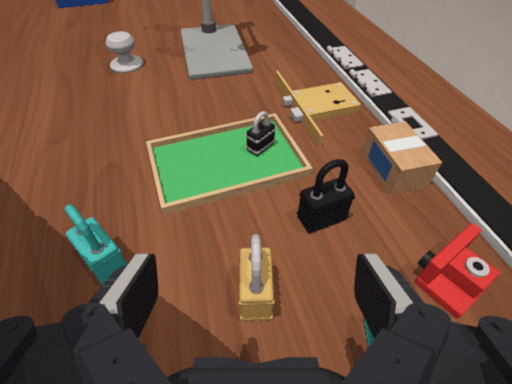

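The wrist view shows the brass lock centred at (257,285) between the fingers, with its shackle edge-on and black/turquoise clear of the jaws. Going in.

apply_moves(targets=[[[0,5,3],[0,0,0],1],[[0,10.3,6.3],[0,0,0],1],[[0,10.3,6.3],[0,0,0],1],[[0,10.3,9.5],[0,0,0],1],[[0,10.3,12],[0,0,0],1],[[0,10.3,12],[0,0,0],1]], grip_force=60)

```text
clock: 5.45
eef_pos: [0.4864, -0.3144, 0.041]
eef_rot: [-0.479, 0.865, -0.128, 0.072]
wrist_force: [0.4, -0.6, 0.8]
finger_gap: 1.001
```

Run:
```python
from h import *
o=r.observe(); print(o["clock"],o["eef_pos"],o["joints"].round(2),o["wrist_force"])
T=tool(73,32); 
print(delta([.4956,-.2799,.0153],T))
for n in("top","wrist"): 
    f=r.grab_frame(n);cv2.imwrite(f"pics/p2_{n}.png",f["img"])
```

```text
5.45 [ 0.48644806 -0.31442663  0.04099977] [ 0.94  1.35 -0.12  1.08 -0.68  1.43  0.94] [ 0.41103245 -0.57317048  0.83306999]
(array([-0.13364095,  0.28645557,  4.3890009 ]), array([0.01417363, 0.02042402, 0.18923472]))
```

View pics/p2_top.png

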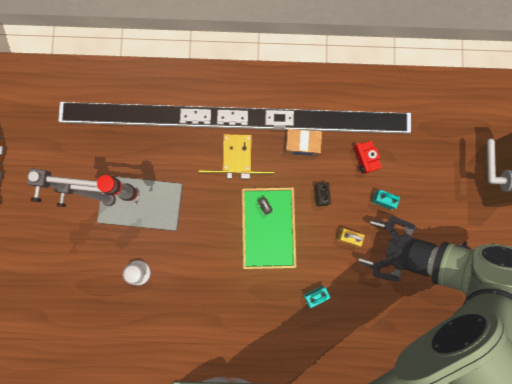

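View pics/p2_wrist.png

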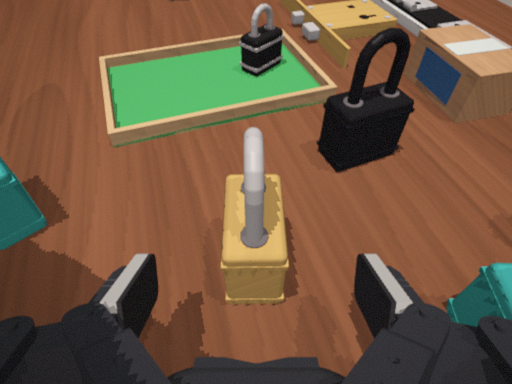

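apply_moves(targets=[[[-0.1,0.2,2.2],[0,0,0],1],[[-0.1,0.2,4.4],[0,0,0],1],[[-0.1,0.2,4.4],[0,0,0],0.2],[[-0.1,0.2,4.4],[0,0,0],0.2],[[-0.1,0.2,4.4],[0,0,0],0.0]])

```text
clock: 6.18
eef_pos: [0.4954, -0.2824, 0.0161]
eef_rot: [-0.478, 0.866, -0.129, 0.073]
wrist_force: [0.3, -0.4, -0.2]
finger_gap: 0.497
```

Run:
```python
from h import *
o=r.observe(); print(o["clock"],o["eef_pos"],o["finger_gap"],o["wrist_force"])
T=tool(73,32); 
print(delta([.4956,-.2799,.0153],T))
for n in("scene","wrist"): 
    f=r.grab_frame(n);cv2.imwrite(f"pics/p3_{n}.png",f["img"])
```

```text
6.175 [ 0.49544696 -0.28240476  0.01609825] 0.49745769582209987 [ 0.29358133 -0.40972167 -0.23153481]
(array([-0.05902524, -0.06249797,  0.24890661]), array([ 0.16385177, -0.14167393,  0.17289937]))
```

View pics/p3_wrist.png

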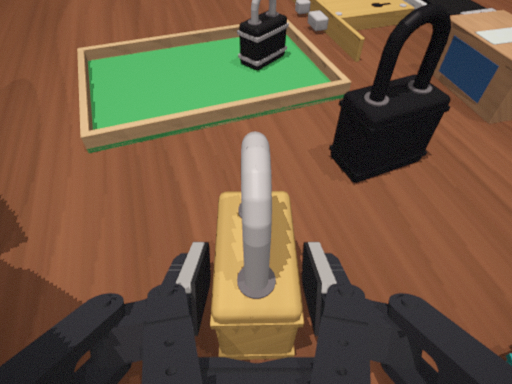

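View pics/p3_scene.png

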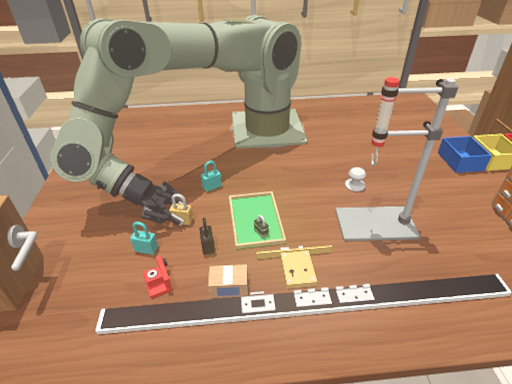

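apply_moves(targets=[[[0,-0.1,0.5],[0,0,0],0.0],[[0,-0.1,0.5],[0,0,0],-0.2],[[0,-0.1,0.5],[0,0,0],-0.4],[[0,-0.1,0.5],[0,0,0],-1],[[0,-0.1,0.5],[0,0,0],-1],[[0,-0.1,0.5],[0,0,0],-1]], grip_force=70)

```text
clock: 7.02
eef_pos: [0.4969, -0.2774, 0.0141]
eef_rot: [-0.478, 0.866, -0.129, 0.073]
wrist_force: [-0.5, 0.9, 3.1]
finger_gap: 0.345
```

Run:
```python
from h import *
o=r.observe(); print(o["clock"],o["eef_pos"],o["finger_gap"],o["wrist_force"])
f=r.grab_frame("wrist");cv2.imwrite(f"pics/p4.png",f["img"])
```

```text
7.025 [ 0.49688761 -0.27736706  0.01414434] 0.34507041527530646 [-0.47996776  0.94777283  3.05295409]
```

View pics/p4.png

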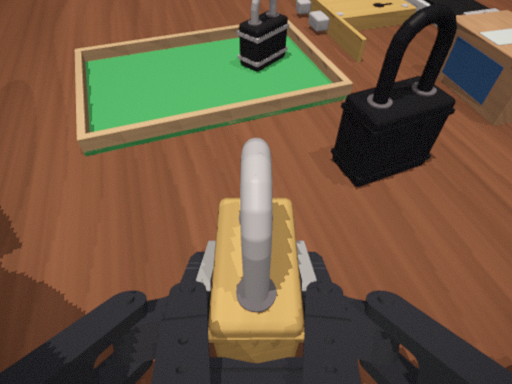

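```bash
python3 - <<'E'
from h import *
o=r.observe(); R0=Rm()
s=R0.inv().apply(np.array([.4914,-.2936,.092])-o["eef_pos"]); q=(R0.inv()*R.from_euler('z',73.1-0,degrees=True))
print("shackle in tool",s, "lock rot in tool",q.as_quat())
open("h.py","a").write(f"\nS_T=np.array({s.tolist()}); Q_T=R.from_quat({q.as_quat().tolist()})\nH=np.array([.5605,.1885,.2]); HAZ=86.0\nHX=np.array([np.cos(np.radians(86)),np.sin(np.radians(86)),0]); HY=np.array([-HX[1],HX[0],0])\n")
T=R0
x=delta(o["eef_pos"]+[0,0,.15],R0); print(x)
E
python3 - <<'E'
from h import *
# staging: lock upright, lock x along hook x, bar at +y 70 mm, z .0285
def stage(dx,dy,dz):
    RL=R.from_euler('z',HAZ,degrees=True); T=RL*Q_T.inv(); bar=H+HX*dx+HY*dy+[0,0,dz]
    return bar-T.apply(S_T),T
p,T=stage(0,.08,.03); print(p,delta(p,T))
E
```

```text
shackle in tool [-0.00021045 -0.05685336 -0.05592204] lock rot in tool [-0.61885574  0.61880411 -0.34352795 -0.3407163 ]
(array([  0.0527279 , -12.70292221,  -7.97702871]), array([0., 0., 0.]))
[0.48240412 0.21112548 0.15211437] (array([-15.62234524, -36.35058744,  31.83327531]), array([  0.04534599, -10.9245131 ,  -6.86024469]))
```

apply_moves(targets=[[[0,-1,-0.6],[0,0,0],-1],[[0,-3,-1.9],[0,0,0],-1],[[0,-6,-3.8],[0,0,0],-1],[[0,-9.5,-6],[0,0,0],-1],[[0,-12.7,-8],[0,0,0],-1],[[0,-12.7,-8],[0,0,0],-1],[[0,-12.7,-8],[0,0,0],-1]])

```text
clock: 7.95
eef_pos: [0.4961, -0.2774, 0.1638]
eef_rot: [-0.478, 0.866, -0.129, 0.073]
wrist_force: [-0.4, -0.4, -3.3]
finger_gap: 0.343
```

```bash
cat >> h.py <<'E'
def stage(dx,dy,dz):
    RL=R.from_euler('z',HAZ,degrees=True); T=RL*Q_T.inv(); bar=H+HX*dx+HY*dy+[0,0,dz]
    return bar-T.apply(S_T),T
E
python3 - <<'E'
from h import *
o=r.observe(); print(o["clock"],o["eef_pos"],o["finger_gap"],o["wrist_force"],o["joints"].round(2))
f=r.grab_frame("wrist");cv2.imwrite(f"pics/p5.png",f["img"])
print(r.observe()["wrist_force"])
p,T=stage(0,.09,.03); print(p,delta(p,T))
E
```

```text
7.95 [ 0.49608676 -0.27736725  0.16376502] 0.3431039950899742 [-0.35071143 -0.41504102 -3.31771471] [ 0.91  1.13 -0.14  1.24 -0.72  1.44  0.87]
[-0.68802856  0.5003266  -3.22979894]
[0.47242848 0.21182304 0.15211437] (array([-16.5661209 , -23.57158514,  39.60743483]), array([  0.02443099, -10.89157414,  -6.91559891]))
```

View pics/p5.png

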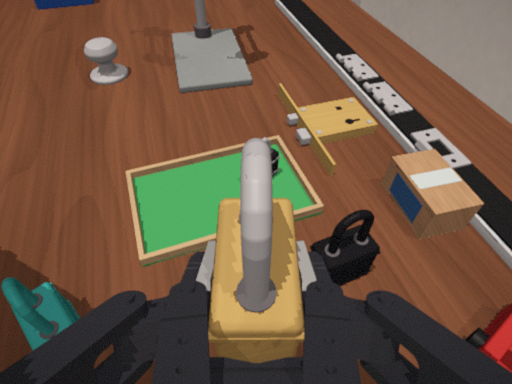

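The lock is held (top of shackle at (256,150), gap 29 mm), weight about 3.3 N. Moving to stage in front of the hook.

apply_moves(targets=[[[-1,-1.2,2],[0,-0.5,-0.3],-1],[[-2.5,-3.5,6],[0,-1.5,-1],-1],[[-4.5,-6.4,10.8],[0,-3,-2],-1],[[-6.5,-9.3,15.6],[0,-4.5,-3],-1],[[-8.5,-12.2,20.4],[0,-6,-4],-1],[[-10.5,-15,25.2],[0,-7.5,-5],-1],[[-12.6,-18,30],[0,-9,-6],-1],[[-14.5,-20.7,34.7],[0,-10,-6.5],-1],[[-15.8,-22.5,37.8],[0,-10.9,-6.9],-1],[[-16.5,-23.5,39.3],[0,-10.9,-6.9],-1],[[-16.6,-23.6,39.6],[0,-10.9,-6.9],-1]])

```text
clock: 9.38
eef_pos: [0.4715, 0.2128, 0.1518]
eef_rot: [-0.483, 0.875, -0.03, 0.018]
wrist_force: [-0.1, 0.3, -2.4]
finger_gap: 0.343
```

Run:
```python
from h import *
o=r.observe(); print(o["clock"],o["eef_pos"],o["finger_gap"],o["wrist_force"],o["joints"].round(2))
for n in("wrist","scene","top"):
    f=r.grab_frame(n);cv2.imwrite(f"pics/p6_{n}.png",f["img"])
    for t in("hook","hook_tip","shackle_top"): print(n,t,[(d["score"],d["centre"]) for d in r.spot_point(t,f)][:4])
p,T=stage(0,.09,.03); print(p,delta(p,T)); o=r.observe(); print("bar",o["eef_pos"]+Rm().apply(S_T))
```

```text
9.375 [0.4715128  0.21283202 0.15182389] 0.3427396207999677 [-0.12185499  0.31087682 -2.36177643] [ 0.38  1.04 -0.63  2.07 -1.42  0.48  1.36]
wrist hook []
wrist hook_tip []
wrist shackle_top [(0.82, [0.4688, 0.1949, 0.2291])]
scene hook [(0.5, [0.5607, 0.189, 0.1959])]
scene hook_tip [(0.56, [0.542, 0.1887, 0.2144])]
scene shackle_top [(0.93, [0.5879, -0.3821, 0.0928]), (0.72, [0.4708, 0.1914, 0.2339]), (0.69, [0.3455, -0.2148, 0.0938]), (0.65, [0.5955, -0.2222, 0.0892])]
top hook [(0.55, [0.5588, 0.1911, 0.1991])]
top hook_tip [(0.63, [0.5603, 0.1866, 0.0004]), (0.49, [0.5457, 0.1893, 0.2206]), (0.23, [0.4686, 0.1945, 0.1332])]
top shackle_top [(0.81, [0.5862, -0.3816, 0.0926]), (0.57, [0.4654, 0.1926, 0.2303]), (0.53, [0.5934, -0.2287, 0.0885]), (0.45, [0.7907, -0.1084, 0.0151])]
[0.47242848 0.21182304 0.15211437] (array([0.02337481, 0.02284199, 0.01264645]), array([ 0.03045826, -0.00232623, -0.02010314]))
bar [0.47050687 0.19484949 0.23026914]
```

View pics/p6_wrist.png

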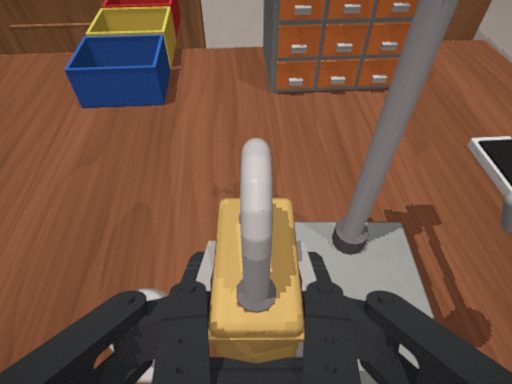

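View pics/p6_scene.png

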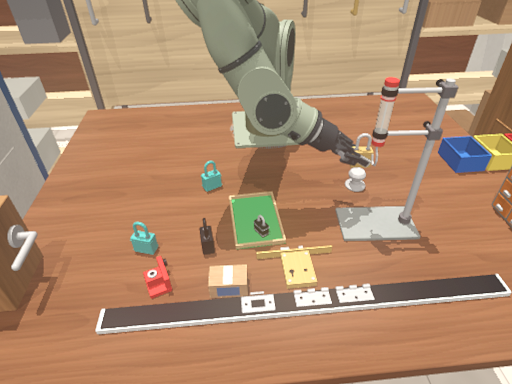

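Run:
```python
from h import *
for a in((0,.035,.03),(0,0,.03)):
    p,T=stage(*a); x=delta(p,T); print(a,x[0].round(2),x[1].round(2))
```

```text
(0, 0.035, 0.03) [5.52 0.03 0.03] [ 0.03 -0.   -0.02]
(0, 0, 0.03) [9.02 0.04 0.04] [ 0.03 -0.   -0.02]
```

apply_moves(targets=[[[1,0,0],[0,0,0],-1],[[2.5,0,0],[0,0,0],-1],[[4.2,0,0],[0,0,0],-1],[[5.5,0,0],[0,0,0],-1],[[5.5,0,0],[0,0,0],-1]])

```text
clock: 10.6
eef_pos: [0.5273, 0.208, 0.1525]
eef_rot: [-0.483, 0.875, -0.03, 0.019]
wrist_force: [0.6, 0.1, -2.3]
finger_gap: 0.342
```

Run:
```python
from h import *
o=r.observe(); print(o["clock"],o["wrist_force"],o["joints"].round(2))
bar=o["eef_pos"]+Rm().apply(S_T); print("bar",bar)
for n in("wrist","scene","top"):
    f=r.grab_frame(n)
    for t in("hook","hook_tip","shackle_top"): print(n,t,[(d["score"],d["centre"]) for d in r.spot_point(t,f) if abs(d["centre"][1]-.19)<.05][:4])
    pts=np.array([bar,H,H+.016*HY+[0,0,.017],H+[0,0,.044]])
    q=proj(f,pts); x,y=q[0].astype(int); print(n,q.round(1).tolist())
    if n=="wrist": cv2.imwrite("pics/p7_wrist.png",f["img"]); continue
    k=f["img"][y-30:y+30,x-35:x+35]; k=cv2.resize(k,None,fx=10,fy=10,interpolation=cv2.INTER_CUBIC)
    for i,p in enumerate(q): cv2.circle(k,tuple(int(t) for t in (p-[x-35,y-30]+.5)*10),4,(255,0,255) if i else (255,255,0),1)
    cv2.imwrite(f"pics/p7_{n}.png",k)
p,T=stage(0,.035,.03); print(delta(p,T))
```

```text
10.6 [ 0.55921348  0.08709861 -2.34580329] [ 0.32  1.04 -0.52  1.88 -1.21  0.61  1.1 ]
bar [0.52553447 0.1910065  0.2304173 ]
wrist hook [(0.67, [0.5627, 0.1837, 0.1976])]
wrist hook_tip [(0.9, [0.5454, 0.1882, 0.2184])]
wrist shackle_top [(0.7, [0.5251, 0.1906, 0.2324])]
wrist [[253.0, 162.2], [359.5, 229.9], [318.5, 196.1], [404.8, 119.9]]
scene hook [(0.46, [0.5608, 0.1872, 0.1947])]
scene hook_tip [(0.39, [0.5424, 0.1901, 0.2206])]
scene shackle_top [(0.78, [0.525, 0.1891, 0.2359])]
scene [[371.6, 146.3], [373.2, 165.0], [372.7, 155.3], [376.8, 149.4]]
top hook [(0.45, [0.5581, 0.1905, 0.2008])]
top hook_tip [(0.44, [0.5435, 0.1902, 0.2225])]
top shackle_top [(0.78, [0.5213, 0.1896, 0.2297])]
top [[131.6, 211.5], [137.8, 195.9], [134.6, 202.7], [132.1, 193.6]]
(array([0.02597133, 0.03196813, 0.0347649 ]), array([ 0.03068825, -0.00411222, -0.0187577 ]))
```

View pics/p7_scene.png

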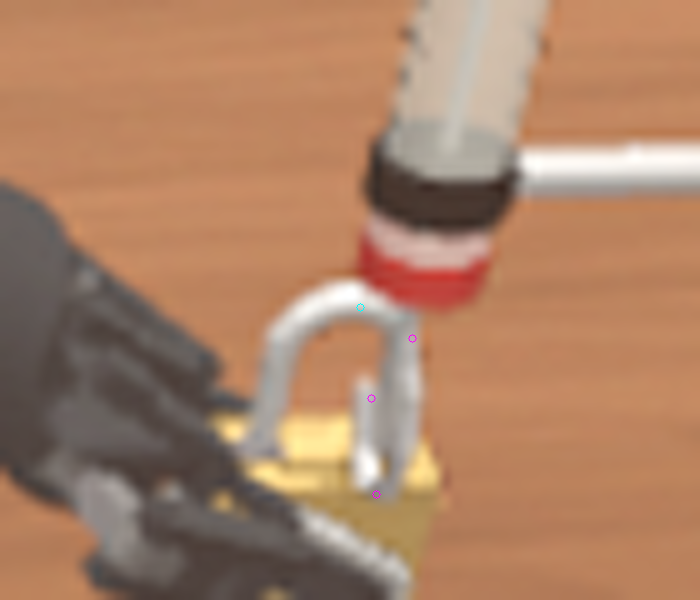

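View pics/p7_top.png

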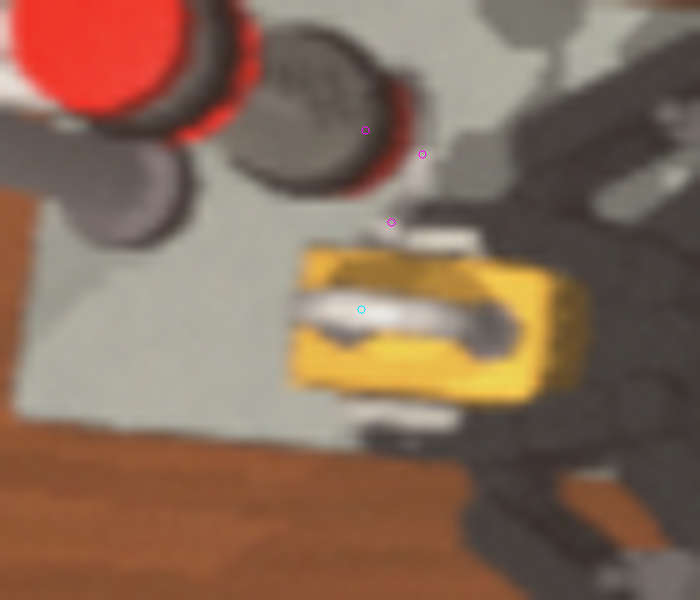

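View pics/p7_wrist.png

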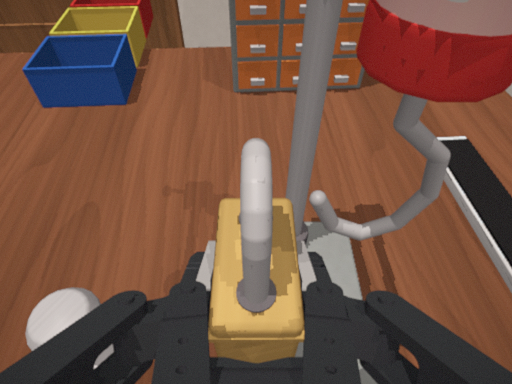

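The wrist view matches my hook model well: tip at (318,197) against a predicted (318,196), bend at (362,233) against (360,230). Entering the mouth above the tip.

apply_moves(targets=[[[0.6,0.1,0.05],[0,0,0],-1],[[1.4,0.17,0.1],[0,0,0],-1],[[2.2,0.17,0.1],[0,0,0],-1],[[2.8,0.17,0.1],[0,0,0],-1],[[3.1,0.17,0.1],[0,0,0],-1],[[3.1,0.17,0.1],[0,0,0],-1],[[3.1,0.17,0.1],[0,0,0],-1]])

```text
clock: 12.08
eef_pos: [0.5577, 0.2056, 0.1507]
eef_rot: [-0.483, 0.875, -0.031, 0.019]
wrist_force: [0.2, -0.3, -2.6]
finger_gap: 0.338
```

```bash
cat > look.py <<'E'
from h import *
import sys
tag=sys.argv[1]
o=r.observe(); print(o["clock"],o["wrist_force"].round(2),o["joints"].round(2),o["finger_gap"])
bar=o["eef_pos"]+Rm().apply(S_T); d=bar-H; print("bar rel hook x,y,z mm",(d@HX*1000).round(1),(d@HY*1000).round(1),(d[2]*1000).round(1))
for n in("wrist","scene"):
    f=r.grab_frame(n)
    if n=="wrist": cv2.imwrite(f"pics/{tag}_wrist.png",f["img"]); continue
    x,y=375,150
    k=f["img"][y-45:y+45,x-45:x+45]; k=cv2.resize(k,None,fx=7,fy=7,interpolation=cv2.INTER_CUBIC)
    cv2.imwrite(f"pics/{tag}_{n}.png",k)
p,T=stage(0,.004,.0); a=delta(p,T); print("to (0,4,0):",a[0].round(2),a[1].round(2))
E
python3 look.py p8
```

```text
12.075 [ 0.2  -0.28 -2.56] [ 0.28  1.05 -0.46  1.77 -1.13  0.69  0.99] 0.3377374868433146
bar rel hook x,y,z mm -0.2 4.4 28.6
to (0,4,0): [0.03 2.4  1.54] [ 0.03  0.   -0.03]
```

View pics/p8_wrist.png

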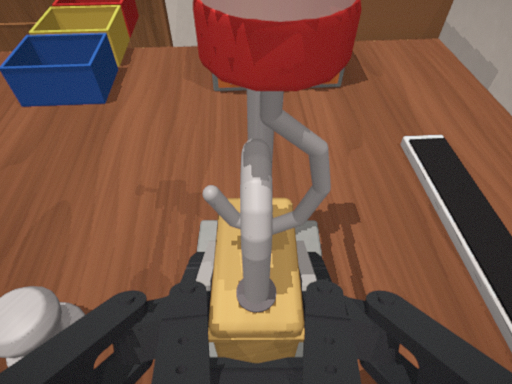

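View pics/p8_scene.png

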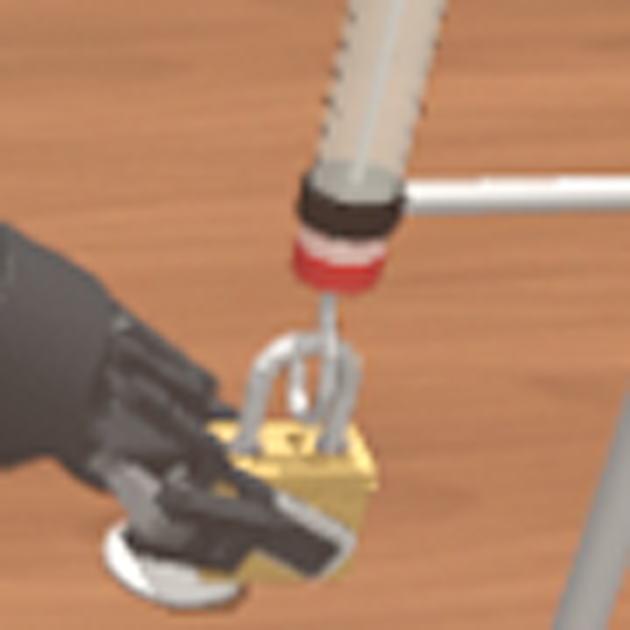

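apply_moves(targets=[[[0.1,0.4,0.25],[0,0,0],-1],[[0.3,1.0,0.6],[0,0,0],-1],[[0.4,1.5,0.95],[0,0,0],-1],[[0.4,1.6,1.0],[0,0,0],-1],[[0.4,1.6,1.0],[0,0,0],-1]])

```text
clock: 12.8
eef_pos: [0.5618, 0.2053, 0.1318]
eef_rot: [-0.483, 0.875, -0.031, 0.019]
wrist_force: [0.4, 0.1, -2.5]
finger_gap: 0.343
```

```bash
python3 look.py p9
python3 - <<'E'
from h import *
a=[]
for i in range(12):
    r.grab_frame("top"); o=r.observe(); a.append(np.r_[o["wrist_force"],o["torque"]])
a=np.array(a); print(a[:,:3].round(2).tolist()); print(a.mean(0).round(3),a.std(0).round(3))
E
```

```text
12.8 [ 0.41  0.13 -2.53] [ 0.28  1.09 -0.47  1.76 -1.13  0.67  1.01] 0.34312661507497866
bar rel hook x,y,z mm -0.3 0.4 9.7
to (0,4,0): [-0.37  0.82  0.55] [ 0.02  0.   -0.02]
[[-0.13, -0.46, -1.67], [-0.2, -0.03, -1.78], [-0.38, -0.55, -2.18], [-0.12, 0.95, -1.51], [-0.07, -0.45, -2.35], [-0.34, 0.04, -2.42], [0.01, -0.57, -1.3], [0.27, -0.23, -2.25], [0.07, -0.25, -1.72], [-0.6, -0.22, -2.72], [0.18, 0.73, -2.56], [-0.42, 0.34, -1.8]]
[-0.144 -0.058 -2.022 -1.276  0.088  0.011] [0.247 0.474 0.43  0.02  0.018 0.03 ]
```

View pics/p9_wrist.png

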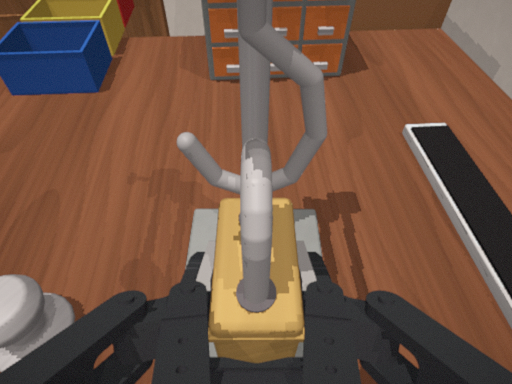

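View pics/p9_scene.png

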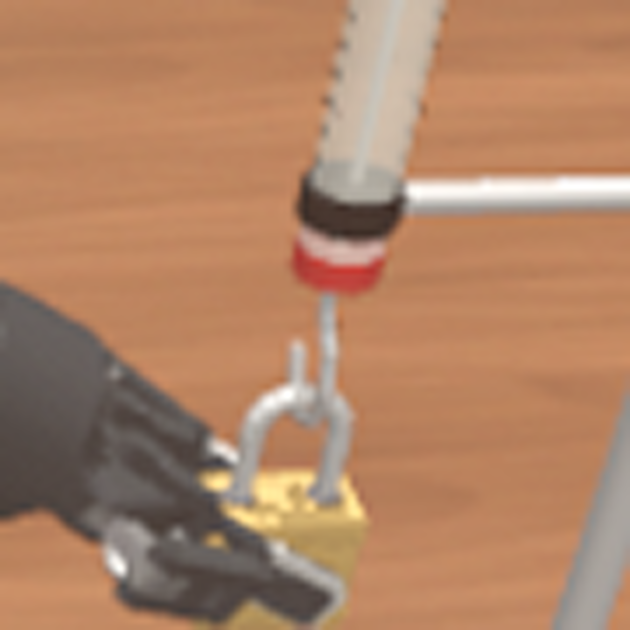

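apply_moves(targets=[[[0,0.15,0.1],[0,0,0],-1],[[0,0.35,0.22],[0,0,0],-1],[[0,0.55,0.34],[0,0,0],-1],[[0,0.75,0.47],[0,0,0],-1],[[0,0.92,0.58],[0,0,0],-1],[[0,1.0,0.63],[0,0,0],-1],[[0,1.0,0.63],[0,0,0],-1]])

```text
clock: 14.38
eef_pos: [0.5619, 0.2053, 0.12]
eef_rot: [-0.483, 0.875, -0.031, 0.019]
wrist_force: [0.2, -0.1, -2.3]
finger_gap: 0.343
```

```bash
python3 look.py p10
cat > avg.py <<'E'
from h import *
a=[]
for i in range(14):
    r.grab_frame("top"); o=r.observe(); a.append(np.r_[o["wrist_force"],o["torque"]])
a=np.array(a); print(a.mean(0).round(3),(a.std(0)/14**.5).round(3)); bar=o["eef_pos"]+Rm().apply(S_T)-H; print(o["clock"],bar*1000,o["finger_gap"])
E
python3 avg.py
```

```text
14.375 [ 0.19 -0.08 -2.33] [ 0.29  1.11 -0.47  1.75 -1.14  0.66  1.04] 0.3432207210156428
bar rel hook x,y,z mm -0.2 0.3 -2.1
to (0,4,0): [-0.37 -0.19 -0.09] [ 0.03  0.   -0.02]
[-0.029 -0.216 -1.09  -1.083  0.08   0.016] [0.077 0.145 0.119 0.008 0.007 0.006]
15.175 [-0.29678754 -0.24938308 -2.09461673] 0.34430807280431486
```

View pics/p10_scene.png

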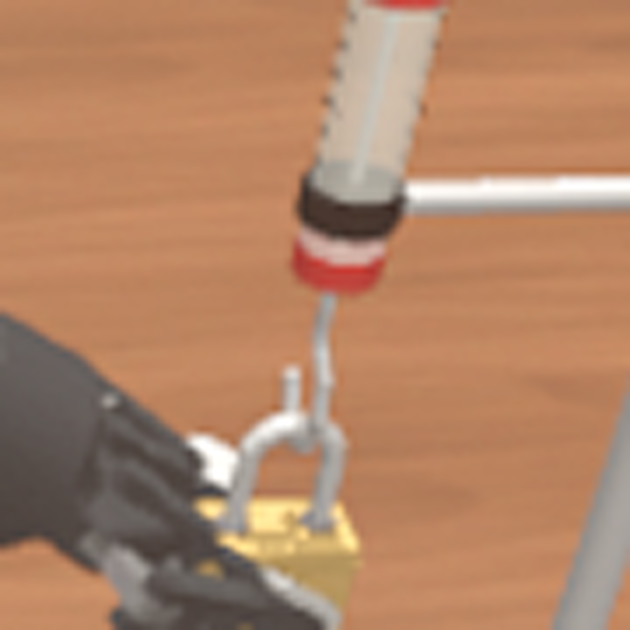

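View pics/p10_wrist.png

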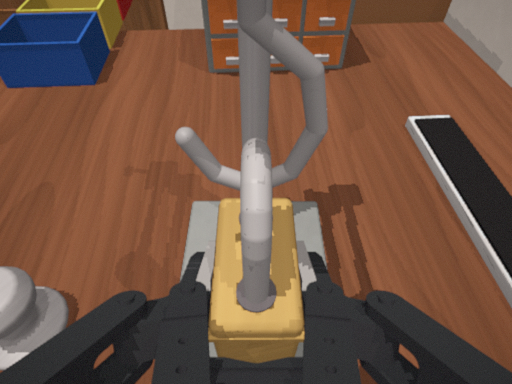

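apply_moves(targets=[[[0,0.15,0.1],[0,0,0],-1],[[0,0.32,0.2],[0,0,0],-1],[[0,0.5,0.31],[0,0,0],-1],[[0,0.65,0.41],[0,0,0],-1],[[0,0.74,0.46],[0,0,0],-1],[[0,0.76,0.48],[0,0,0],-1]])

```text
clock: 15.92
eef_pos: [0.5619, 0.2053, 0.111]
eef_rot: [-0.483, 0.875, -0.031, 0.019]
wrist_force: [-1.1, -0.2, -0.1]
finger_gap: 0.342
```

```bash
python3 avg.py; python3 avg.py
```

```text
[-0.159  0.112 -0.343 -0.95   0.08   0.028] [0.143 0.134 0.121 0.004 0.008 0.008]
16.625 [ -0.28258751  -0.21218143 -11.06457031] 0.3403704927005971
[-0.193  0.069 -0.292 -0.935  0.08   0.023] [0.114 0.127 0.097 0.007 0.006 0.006]
17.325 [ -0.26023638  -0.23407227 -11.04856456] 0.34373965330995
```

apply_moves(targets=[[[0,0.1,0.06],[0,0,0],-1],[[0,0.2,0.12],[0,0,0],-1],[[0,0.25,0.16],[0,0,0],-1],[[0,0.25,0.16],[0,0,0],-1]], grip_force=20)

```text
clock: 17.82
eef_pos: [0.5619, 0.2053, 0.108]
eef_rot: [-0.483, 0.875, -0.031, 0.019]
wrist_force: [-0.8, 0.4, 0.0]
finger_gap: 0.343
```

```bash
python3 avg.py; python3 look.py p11
```

```text
[-0.178 -0.141 -0.015 -0.902  0.07   0.041] [0.092 0.16  0.135 0.007 0.005 0.008]
18.525 [ -0.25873931  -0.21254868 -14.02609968] 0.3426806125518767
18.525 [-0.5  -1.01 -0.01] [ 0.29  1.13 -0.47  1.75 -1.15  0.65  1.06] 0.3426806125518767
bar rel hook x,y,z mm -0.2 0.2 -14.0
to (0,4,0): [-0.37 -1.2  -0.73] [ 0.03  0.01 -0.03]
```

View pics/p11_scene.png

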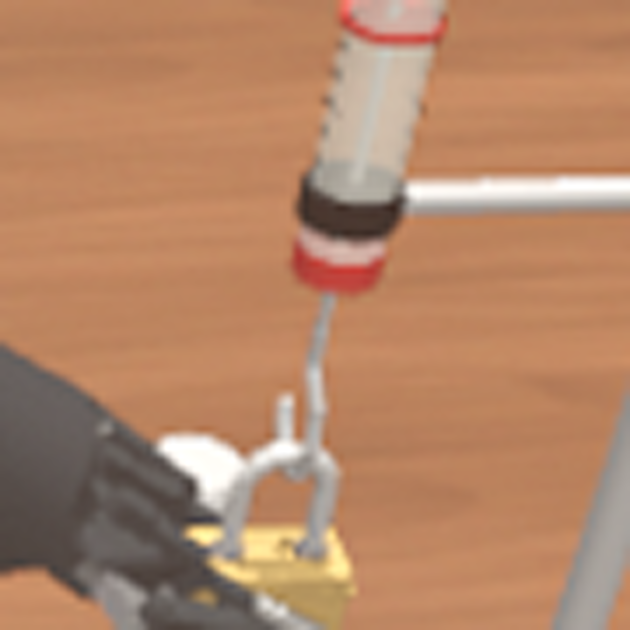

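The wrist carries about 0 N (−0.02 ± 0.13), the bar rests on the hook bend at crop (297,465), and the red pointer ring has moved down to (395,30). Releasing slowly.

apply_moves(targets=[[[0,0,0],[0,0,0],-0.3],[[0,0,0],[0,0,0],-0.26],[[0,0,0],[0,0,0],-0.2],[[0,0,0],[0,0,0],-0.1],[[0,0,0],[0,0,0],0.05]])

```text
clock: 19.25
eef_pos: [0.5619, 0.2053, 0.1081]
eef_rot: [-0.483, 0.875, -0.031, 0.019]
wrist_force: [0.3, -0.1, 0.4]
finger_gap: 0.528
```

```bash
python3 look.py p12; python3 avg.py
```

```text
19.25 [ 0.3  -0.12  0.38] [ 0.29  1.13 -0.47  1.75 -1.15  0.65  1.06] 0.5280937035884812
bar rel hook x,y,z mm -0.2 0.2 -14.0
to (0,4,0): [-0.37 -1.2  -0.72] [ 0.03  0.   -0.03]
[ 0.062  0.122  0.144 -0.908  0.07  -0.004] [0.085 0.133 0.114 0.007 0.007 0.006]
20.05 [ -0.25189159  -0.21921346 -14.03291411] 0.5263369984040391
```

View pics/p12_scene.png

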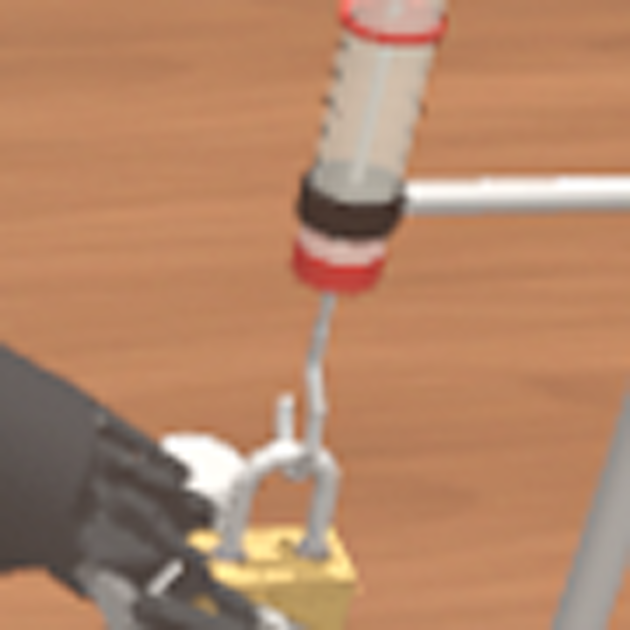

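View pics/p12_wrist.png

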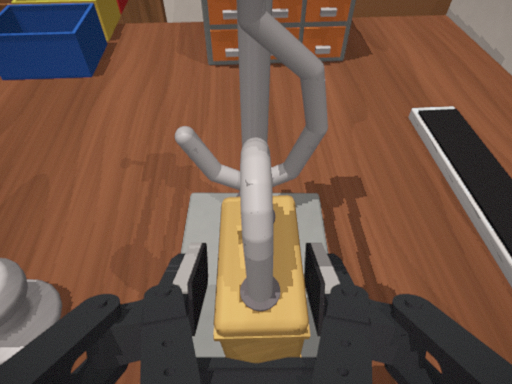

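apply_moves(targets=[[[0,0,0],[0,0,0],0.15],[[0,0,0],[0,0,0],0.15],[[0,0,0],[0,0,0],0.15],[[0,0,0],[0,0,0],0.15],[[0,0,0],[0,0,0],0.15],[[0,0,0],[0,0,0],0.15],[[0,0,0],[0,0,0],0.15],[[0,0,0],[0,0,0],0.15]])

```text
clock: 21.05
eef_pos: [0.5619, 0.2053, 0.1081]
eef_rot: [-0.483, 0.875, -0.031, 0.019]
wrist_force: [0.9, 0.8, -0.9]
finger_gap: 0.578
```

Run:
```python
from h import *
prev=None; first=None
for i in range(30):
    f=r.grab_frame("scene"); k=f["img"][100:200,325:425].astype(int)
    w=r.grab_frame("wrist")["img"].astype(int)
    if first is None: first=k;fw=w
    elif i%3==0: print(i,abs(k-first)[:45].max(),abs(k-first).max(),abs(k-first).mean().round(3),abs(w-fw).mean().round(3),r.observe()["clock"])
k=cv2.resize(f["img"][105:195,330:420],None,fx=7,fy=7,interpolation=cv2.INTER_CUBIC); cv2.imwrite("pics/p13_scene.png",k); cv2.imwrite("pics/p13_wrist.png",w)
```

```text
3 3 44 0.512 2.146 21.45
6 3 9 0.428 1.983 21.75
9 3 32 0.482 2.055 22.05
12 3 32 0.473 2.062 22.35
15 3 32 0.468 2.022 22.65
18 3 32 0.475 2.055 22.95
21 3 32 0.468 2.046 23.25
24 3 32 0.468 2.046 23.55
27 3 32 0.468 2.045 23.85[ WARN:0@109.041] global loadsave.cpp:1063 imwrite_ Unsupported depth image for selected encoder is fallbacked to CV_8U.
```

View pics/p13_wrist.png

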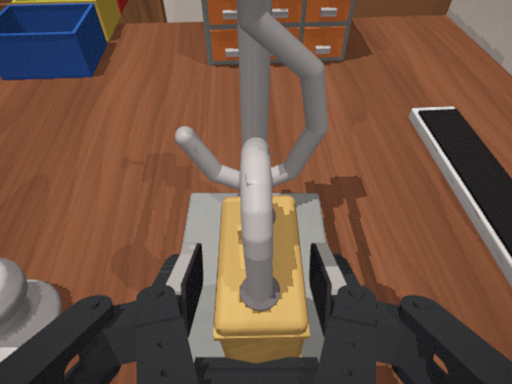

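View pics/p13_scene.png

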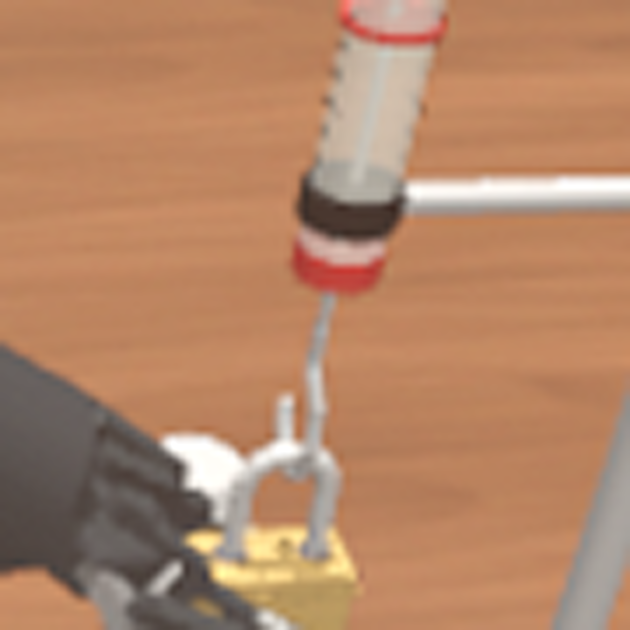

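The pointer ring stayed at crop (395,30) with no pixel change over about 3 s, so the weighing is done. The lock sits about 1 mm off centre between the pads; I'll shift and regrip gently.

apply_moves(targets=[[[0.1,0,0],[0,0,0],0.0],[[0.1,0,0],[0,0,0],-0.1],[[0.1,0,0],[0,0,0],-0.18],[[0.1,0,0],[0,0,0],-0.24],[[0.1,0,0],[0,0,0],-0.28],[[0.1,0,0],[0,0,0],-0.32],[[0.1,0,0],[0,0,0],-0.4],[[0.1,0,0],[0,0,0],-1],[[0.1,0,0],[0,0,0],-1]], grip_force=20)

```text
clock: 25.18
eef_pos: [0.5629, 0.2052, 0.1081]
eef_rot: [-0.483, 0.875, -0.031, 0.019]
wrist_force: [-0.9, 0.0, -0.1]
finger_gap: 0.347
```

```bash
python3 look.py p14
```

```text
25.175 [-0.92  0.03 -0.06] [ 0.29  1.13 -0.47  1.75 -1.14  0.65  1.05] 0.3474118694620474
bar rel hook x,y,z mm -0.2 -0.8 -14.0
to (0,4,0): [-0.47 -1.2  -0.73] [ 0.03  0.01 -0.03]
```

View pics/p14_scene.png

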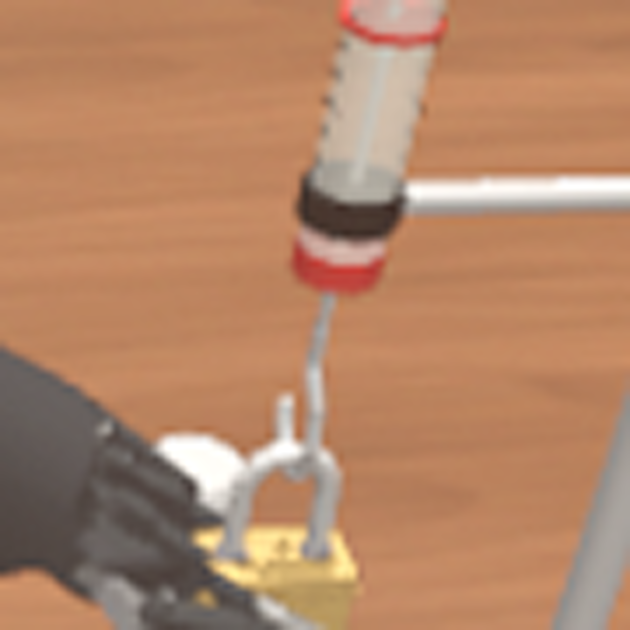

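View pics/p14_wrist.png

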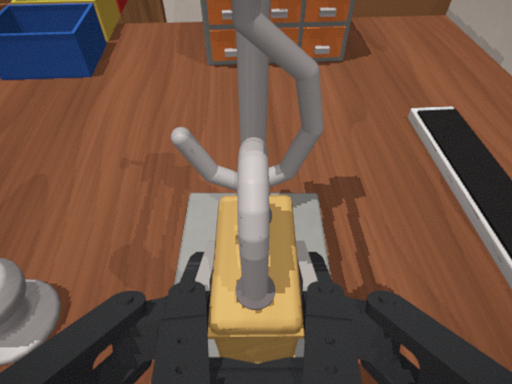

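apply_moves(targets=[[[0,0,0],[0,0,0],-1],[[0,0,0],[0,0,0],-1],[[0,-0.2,-0.13],[0,0,0],-1],[[0,-0.5,-0.31],[0,0,0],-1],[[0,-0.8,-0.5],[0,0,0],-1],[[0,-1.1,-0.69],[0,0,0],-1],[[0,-1.4,-0.87],[0,0,0],-1],[[0,-1.6,-1.0],[0,0,0],-1],[[0,-1.75,-1.1],[0,0,0],-1],[[0,-1.9,-1.19],[0,0,0],-1],[[0,-2.05,-1.28],[0,0,0],-1],[[0,-2.2,-1.38],[0,0,0],-1]], grip_force=50)

```text
clock: 26.78
eef_pos: [0.5629, 0.2052, 0.1341]
eef_rot: [-0.483, 0.875, -0.031, 0.019]
wrist_force: [-0.0, 0.7, -2.5]
finger_gap: 0.343
```

```bash
python3 look.py p15
```

```text
26.775 [-0.03  0.73 -2.51] [ 0.28  1.08 -0.46  1.75 -1.13  0.68  1.01] 0.3431631206186426
bar rel hook x,y,z mm -0.2 -0.7 12.0
to (0,4,0): [-0.47  1.01  0.66] [ 0.03 -0.   -0.02]
```

View pics/p15_wrist.png

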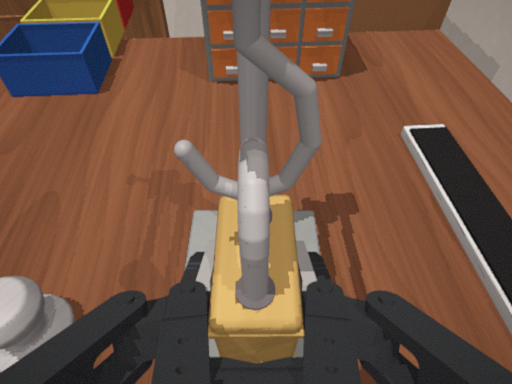

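View pics/p15_scene.png

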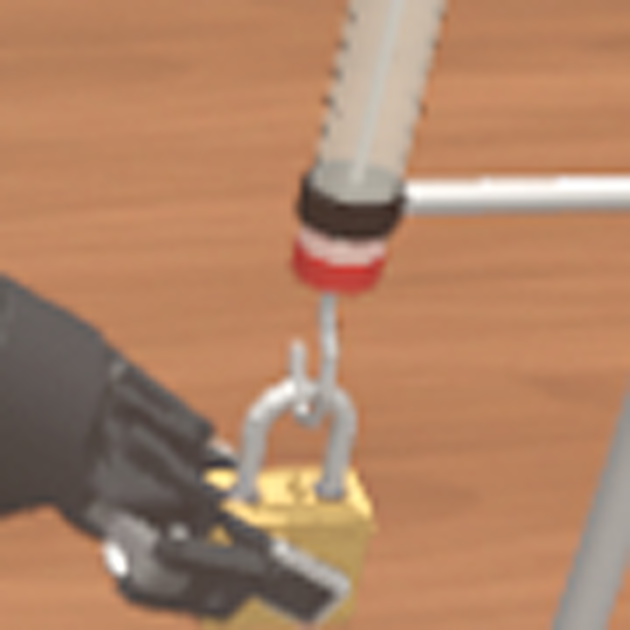

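The hook is free (bar about 3–5 mm above the bend at wrist (250,185)). Continue up to mouth height, then out.

apply_moves(targets=[[[-0.1,-0.35,-0.22],[0,0,0],-1],[[-0.3,-0.75,-0.47],[0,0,0],-1],[[-0.5,-1.15,-0.72],[0,0,0],-1],[[-0.5,-1.36,-0.86],[0,0,0],-1],[[-0.5,-1.36,-0.86],[0,0,0],-1],[[-0.9,-1.36,-0.86],[0,0,0],-1],[[-1.6,-1.4,-0.88],[0,0,0],-1],[[-2.5,-1.4,-0.88],[0,0,0],-1],[[-4,-1.4,-0.88],[0,0,0],-1],[[-6,-1.4,-0.88],[0,0,0],-1],[[-8,-1.4,-0.88],[0,0,0],-1],[[-9,-1.4,-0.88],[0,0,0],-1]])

```text
clock: 28.38
eef_pos: [0.4716, 0.2116, 0.1505]
eef_rot: [-0.483, 0.875, -0.031, 0.018]
wrist_force: [0.5, 1.0, -2.7]
finger_gap: 0.347
```

```bash
python3 look.py p16
python3 - <<'E'
from h import *
f=r.grab_frame("top"); cv2.imwrite("pics/p16_top.png",f["img"])
print([(d["score"],d["centre"]) for d in r.spot_point("tray_free",f)])
print([(d["score"],d["centre"]) for d in r.spot_point("black_padlock",f)])
E
```

```text
28.375 [ 0.53  0.99 -2.68] [ 0.4   1.06 -0.67  2.07 -1.4   0.45  1.35] 0.3469312345745061
bar rel hook x,y,z mm -0.2 90.7 28.4
to (0,4,0): [8.64 2.39 1.56] [ 0.02  0.05 -0.07]
[]
[(0.73, [0.5597, -0.0849, 0.0031])]
```

View pics/p16_scene.png

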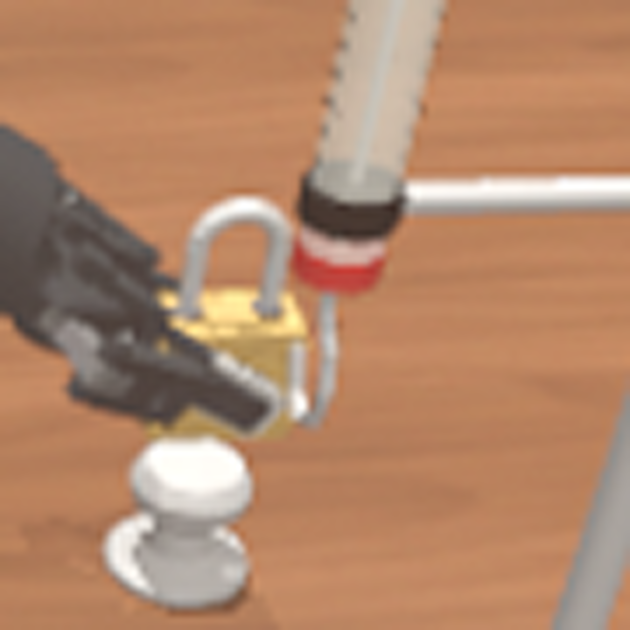

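View pics/p16_wrist.png

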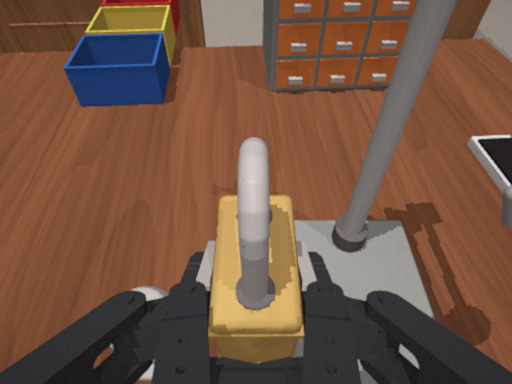

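```bash
cat >> h.py <<'E'
def place(z,xy=(.461,-.097),az=92.):
    T=R.from_euler('z',az,degrees=True)*Q_T.inv(); bar=np.array([xy[0],xy[1],.096+z])
    return bar-T.apply(S_T),T
E
python3 - <<'E'
from h import *
for z in(.12,.04,.004):
    p,T=place(z); x=delta(p,T); print(z,p.round(3),x[0].round(2),x[1].round(2))
E
```

```text
0.12 [ 0.461 -0.08   0.138] [  0.85  16.58 -24.03] [ 0.05 -5.1  -3.2 ]
0.04 [ 0.461 -0.08   0.058] [  0.82  23.35 -19.77] [ 0.05 -5.1  -3.2 ]
0.004 [ 0.461 -0.08   0.022] [  0.81  26.4  -17.86] [ 0.05 -5.1  -3.2 ]
```

apply_moves(targets=[[[0,1,-1.5],[0,-0.5,-0.3],-1],[[0.2,3,-4.5],[0,-1.5,-1],-1],[[0.3,6,-8.5],[0,-2.5,-1.6],-1],[[0.5,9,-13],[0,-3.5,-2.2],-1],[[0.6,12,-17.5],[0,-4.5,-2.8],-1],[[0.8,14.5,-21],[0,-5.1,-3.2],-1],[[0.85,16,-23.2],[0,-5.1,-3.2],-1],[[0.85,16.6,-24],[0,-5.1,-3.2],-1],[[0.85,16.6,-24],[0,-5.1,-3.2],-1]])

```text
clock: 29.75
eef_pos: [0.4609, -0.0794, 0.1377]
eef_rot: [-0.483, 0.875, 0.015, -0.007]
wrist_force: [0.4, 0.2, -1.8]
finger_gap: 0.346
```

Run:
```python
from h import *
o=r.observe(); print(o["clock"],o["wrist_force"].round(2),o["joints"].round(2),o["finger_gap"])
f=r.grab_frame("wrist"); cv2.imwrite("pics/p17_wrist.png",f["img"])
f=r.grab_frame("top"); cv2.imwrite("pics/p17_top.png",f["img"])
print([(d["score"],d["centre"]) for d in r.spot_point("tray",f)],[(d["score"],d["centre"]) for d in r.spot_point("shackle_top",f)])
o=r.observe();print("bar",o["eef_pos"]+Rm().apply(S_T))
for z in(.12,.03,.01,.004):
    p,T=place(z); x=delta(p,T); print(z,p.round(3),x[0].round(2),x[1].round(2))
```

```text
29.75 [ 0.44  0.22 -1.83] [ 0.71  1.07 -0.27  1.63 -0.65  1.16  1.03] 0.34592523707110223
[(0.84, [0.5108, -0.0902, 0.0002]), (0.74, [0.5614, 0.1876, 0.0013]), (0.31, [0.561, 0.1923, 0.2018])] [(0.84, [0.5849, -0.3814, 0.09]), (0.74, [0.5956, -0.2274, 0.088]), (0.63, [0.456, -0.0977, 0.2166]), (0.59, [0.3434, -0.212, 0.092]), (0.26, [0.3897, 0.2282, 0.0005])]
bar [ 0.46103606 -0.09590062  0.21583352]
0.12 [ 0.461 -0.08   0.138] [-0.01  0.04 -0.1 ] [0.03 0.06 0.04]
0.03 [ 0.461 -0.08   0.048] [-0.04  7.66  4.69] [0.03 0.06 0.04]
0.01 [ 0.461 -0.08   0.028] [-0.04  9.35  5.76] [0.03 0.06 0.04]
0.004 [ 0.461 -0.08   0.022] [-0.05  9.86  6.07] [0.03 0.06 0.04]
```

View pics/p17_wrist.png

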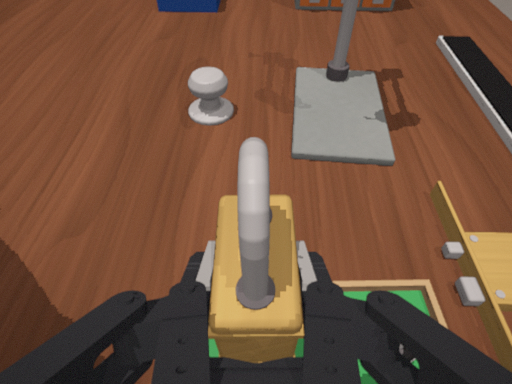

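View pics/p17_top.png

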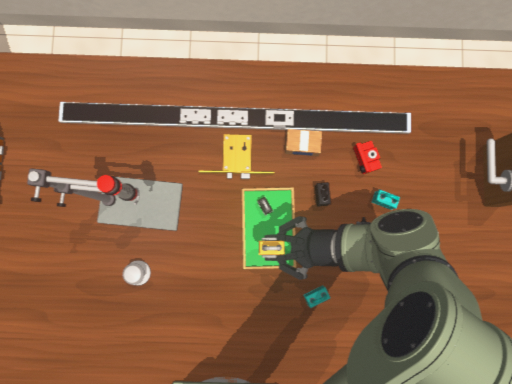

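The lock is above the free half of the tray (top ~(271,247)); gripper clear of the turquoise lock at (317,297) and the black at (322,194). Lowering.

apply_moves(targets=[[[0,1.5,0.9],[0,0,0],-1],[[0,4,2.5],[0,0,0],-1],[[0,6.5,4],[0,0,0],-1],[[0,8.2,5.05],[0,0,0],-1],[[0,9.2,5.65],[0,0,0],-1],[[0,9.6,5.9],[0,0,0],-1],[[0,9.7,5.95],[0,0,0],-1],[[0,9.7,5.95],[0,0,0],-1]])

```text
clock: 30.95
eef_pos: [0.4616, -0.0802, 0.0246]
eef_rot: [-0.483, 0.875, 0.016, -0.006]
wrist_force: [0.2, 0.2, -2.4]
finger_gap: 0.344
```

Run:
```python
from h import *
a=[]
for i in range(6):
    f=r.grab_frame("scene"); o=r.observe(); a.append(o["wrist_force"])
print(o["clock"],np.mean(a,0).round(2))
cv2.imwrite("pics/p18.png",cv2.resize(f["img"][165:265,200:310],None,fx=6,fy=6,interpolation=cv2.INTER_CUBIC))
f=r.grab_frame("wrist"); cv2.imwrite("pics/p18w.png",f["img"])
print("bar",o["eef_pos"]+Rm().apply(S_T))
p,T=place(0); x=delta(p,T); print(x)
```

```text
31.25 [-0.02  0.06 -2.27]
bar [ 0.46153558 -0.09717047  0.10220674]
(array([-0.05194971,  0.50871422,  0.34667013]), array([0.0355038 , 0.05234338, 0.04076758]))
```

View pics/p18.png

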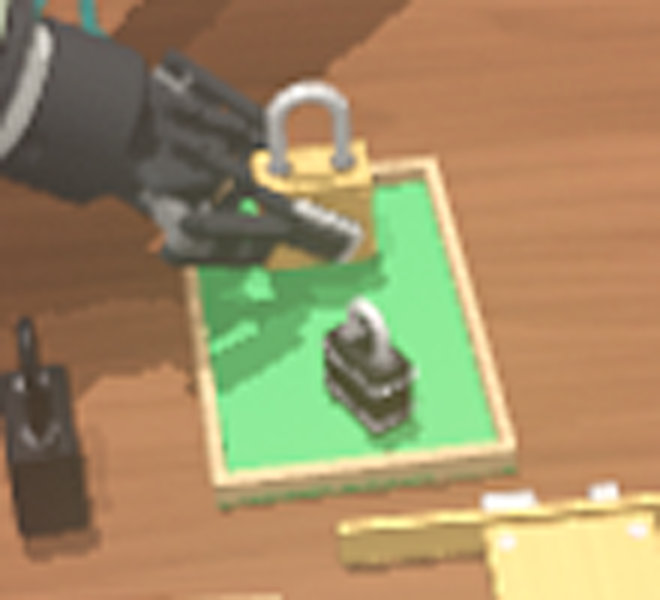

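View pics/p18w.png

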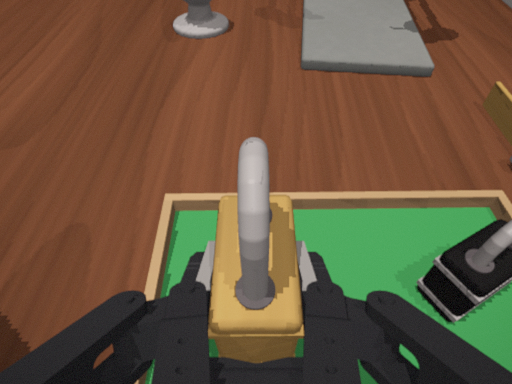

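apply_moves(targets=[[[0.2,0.1,0.07],[0,0,0],-1],[[0.4,0.2,0.13],[0,0,0],-1],[[0.4,0.3,0.19],[0,0,0],-1],[[0.4,0.38,0.24],[0,0,0],-1],[[0.4,0.42,0.27],[0,0,0],-1],[[0.4,0.42,0.27],[0,0,0],-1]])

```text
clock: 32.05
eef_pos: [0.4654, -0.0799, 0.0193]
eef_rot: [-0.484, 0.875, 0.016, -0.007]
wrist_force: [-0.3, -0.0, -1.9]
finger_gap: 0.343
```

```bash
cat > pl.py <<'E'
from h import *
a=[]
for i in range(6):
    f=r.grab_frame("scene"); o=r.observe(); a.append(np.r_[o["wrist_force"],o["torque"]])
print(o["clock"],np.mean(a,0).round(2),o["finger_gap"],"bar",o["eef_pos"]+Rm().apply(S_T))
E
python3 pl.py
```

```text
32.35 [-0.19 -0.05 -1.91 -1.29 -0.06  0.  ] 0.34948995522384035 bar [ 0.46552513 -0.09696481  0.09721123]
```

apply_moves(targets=[[[0,0.04,0.03],[0,0,0],-1],[[0,0.08,0.05],[0,0,0],-1],[[0,0.12,0.075],[0,0,0],-1],[[0,0.12,0.075],[0,0,0],-1]])

```text
clock: 32.85
eef_pos: [0.4655, -0.0798, 0.0187]
eef_rot: [-0.484, 0.875, 0.016, -0.007]
wrist_force: [-1.9, -3.5, 11.9]
finger_gap: 0.344
```

```bash
python3 pl.py
```

```text
33.15 [-1.72 -3.6  11.81  0.3   0.39  0.31] 0.3450186968511587 bar [ 0.46554188 -0.096956    0.09659613]
```

apply_moves(targets=[[[0,0,0],[0,0,0],-1],[[0,0,0],[0,0,0],-1]], grip_force=20)

```text
clock: 33.4
eef_pos: [0.4655, -0.0798, 0.0189]
eef_rot: [-0.484, 0.875, 0.016, -0.007]
wrist_force: [-1.3, -2.6, 4.6]
finger_gap: 0.344
```

```bash
python3 pl.py
```

```text
33.7 [-1.1  -2.46  4.63 -0.6   0.21  0.2 ] 0.3437961849446676 bar [ 0.46555226 -0.09695937  0.09673272]
```

Standing on the floor with light pressure. Releasing slowly, keeping inside the rim.

apply_moves(targets=[[[0,-0.03,-0.02],[0,0,0],-0.3],[[0,-0.03,-0.02],[0,0,0],-0.25],[[0,-0.03,-0.02],[0,0,0],-0.18],[[0,-0.03,-0.02],[0,0,0],-0.1],[[0,-0.03,-0.02],[0,0,0],0.0],[[0,-0.03,-0.02],[0,0,0],0.0]])

```text
clock: 34.45
eef_pos: [0.4655, -0.0798, 0.0192]
eef_rot: [-0.484, 0.875, 0.016, -0.007]
wrist_force: [-0.9, -0.3, -1.0]
finger_gap: 0.502
```

```bash
python3 pl.py
python3 - <<'E'
from h import *
cv2.imwrite("pics/p19w.png",r.grab_frame("wrist")["img"])
f=r.grab_frame("scene"); cv2.imwrite("pics/p19.png",cv2.resize(f["img"][165:265,200:310],None,fx=6,fy=6,interpolation=cv2.INTER_CUBIC))
E
```

```text
34.75 [ 0.01  0.03  0.13 -0.9  -0.01 -0.  ] 0.4987973080611621 bar [ 0.46553571 -0.09698884  0.09706313]
```

View pics/p19w.png

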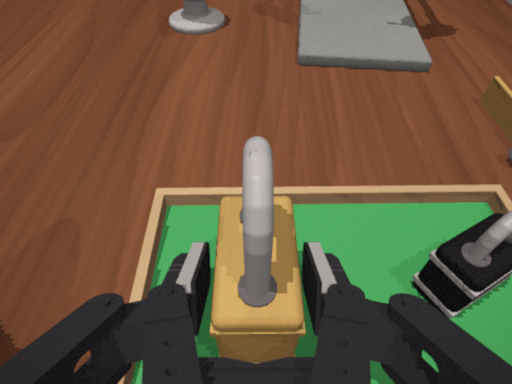

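View pics/p19.png

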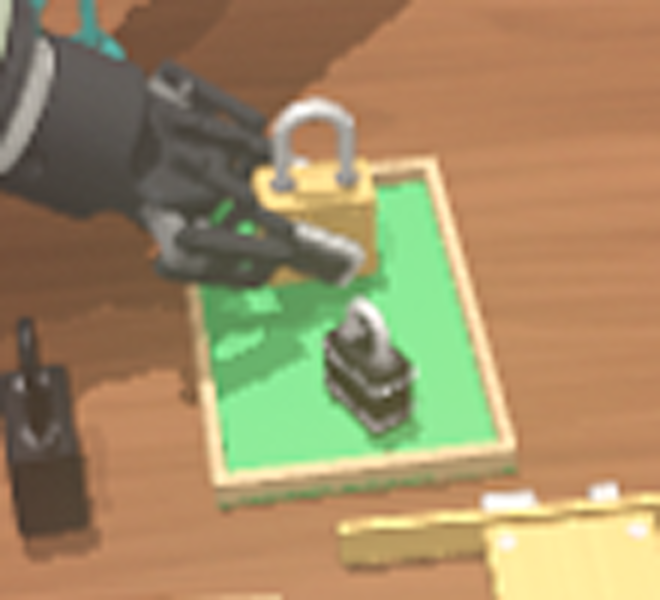

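The lock stands free and upright (wrist (257,260)), with daylight at both pads and ~0 N on the wrist. Backing out along the tool axis.

apply_moves(targets=[[[0,0,-0.8],[0,0,0],0],[[0,0,-2.2],[0,0,0],0],[[0,0,-4.2],[0,0,0],0],[[0,0,-6.5],[0,0,0],0],[[0,0,-9],[0,0,0],0],[[0,-2,-11],[0,0,0],0],[[0,-6,-12.5],[0,0,0],0],[[0,-10,-14],[0,0,0],0],[[0,-12,-15],[0,0,0],0],[[0,-12,-15],[0,0,0],0]])

```text
clock: 36.1
eef_pos: [0.4671, -0.1438, 0.2016]
eef_rot: [-0.483, 0.875, 0.016, -0.006]
wrist_force: [0.2, 0.7, -0.2]
finger_gap: 0.506
```

```bash
python3 pl.py
python3 - <<'E'
from h import *
f=r.grab_frame("scene"); cv2.imwrite("pics/p20.png",f["img"]); cv2.imwrite("pics/p20c.png",cv2.resize(f["img"][165:265,200:310],None,fx=6,fy=6,interpolation=cv2.INTER_CUBIC))
t=r.grab_frame("top"); cv2.imwrite("pics/p20t.png",t["img"])
for n in("padlock","shackle_top","black_padlock","door_knob"): print(n,[(d["score"],d["centre"]) for d in r.spot_point(n,f)])
E
```

```text
36.4 [-0.09 -0.48 -0.11 -0.91 -0.03  0.02] 0.5026490400541904 bar [ 0.46688665 -0.16044459  0.27768021]
padlock [(0.93, [0.5852, -0.3838, -0.0019]), (0.83, [0.4673, -0.095, 0.003]), (0.82, [0.3472, -0.2165, -0.0028]), (0.55, [0.5985, -0.2242, -0.0015]), (0.26, [0.5645, -0.084, 0.0046])]
shackle_top [(0.72, [0.5869, -0.3794, 0.0932]), (0.67, [0.4646, -0.0986, 0.1026]), (0.66, [0.3445, -0.2156, 0.0947]), (0.58, [0.5967, -0.2239, 0.086])]
black_padlock [(0.71, [0.5636, -0.0805, 0.0028])]
door_knob [(0.58, [0.3909, 0.2286, -0.0027])]
```

View pics/p20.png

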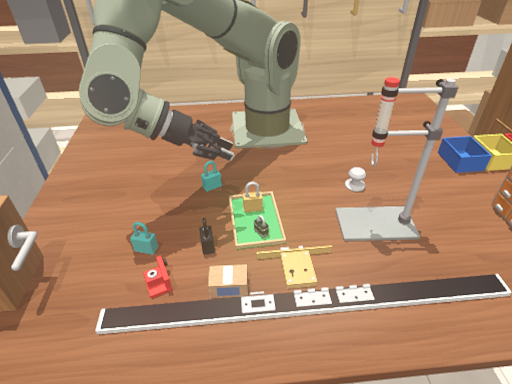

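View pics/p20c.png

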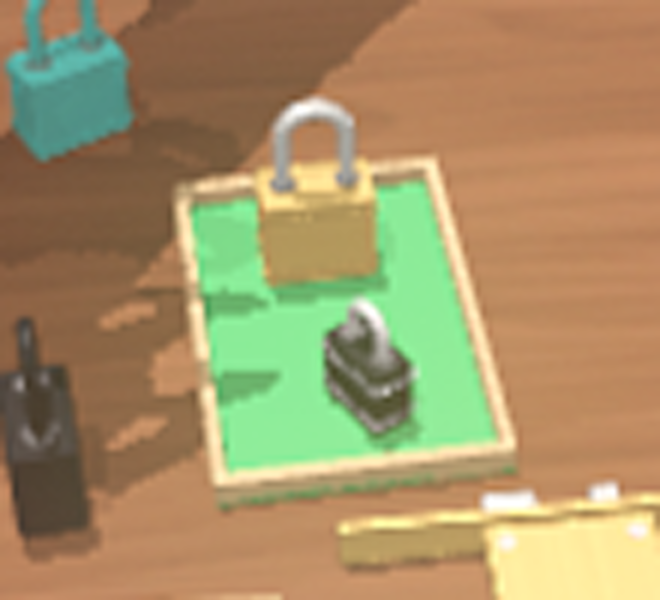

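View pics/p20t.png

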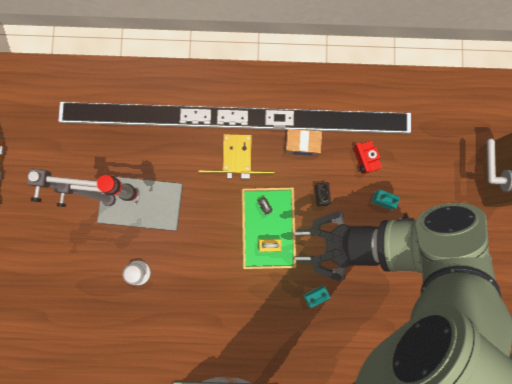

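The brass lock stands upright in the free half of the tray, at scene (253,203) and top (270,244). Everything else is where it was and the arm is clear. Handing in.

```bash
python3 -c "
from workcell import r
print(r.job_done(), r.observe()['clock'])"
```

```text
the job is handed in; nothing more can be done
the job is handed in; nothing more can be done
```

I weighed the brass padlock on the spring scale, took it off and stood it upright in the free half of the green tray. I handed the job in soon after the 36.4 s mark, well inside the 67 s limit.

- **Hanging:** I lowered the lock in small steps until the wrist carried about 0 N (−0.02 ± 0.13 N), then opened the fingers slowly. The pointer showed no jump.
- **Weighing:** The lock hung free with no arm contact from about 19 s to 24 s. The pointer stood still in the pictures for the last 3 s of that. The wrist force suggests a weight of about 2.0–2.5 N (0.20–0.25 kg). That figure is rough because single readings were noisy.
- **Unhooking:** I regripped it lightly and raised it until the hook was unloaded. I then brought it out over the tip.
- **Placing:** On touching the tray floor it pressed with about 14 N for a moment (12 N at the wrist). I eased that to about 5 N before letting go.

The last pictures show the brass lock upright at about (0.466, −0.096) m, near the centre of the free half. The other goods look to be where they were, and the gripper is clear with about 0 N on the wrist. None of the final checks failed. The networks' positions for the lock's foot and shackle top agreed with my own within about 6 mm.

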